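Clear the sewing table: spools, bobbin and templates to their places

TASK

Tidy the sewing things away: stand both thread spools upright in the plywood tray, lay the little steel bobbin flat in the white dish, and stack the two plywood templates on the sloping rack, the large one underneath and the small one on top of it, each straight, centred side to side and with a short end resting against the stop at the low end of the slope. Leave the scissors and the mug where they are.

Things in the scene. Friction and masses are not known exactly. Their poses are not given: they have to be found in the camera images.
- large_template: Large plywood tracing template: flat plain rectangle 84 x 44 mm, 12 mm thick, with a small dark dot near one end (looks only). Lies flat on the table. Origin: centre of its underside; x along its length, y across its width, z up. Light (about 10 to 40 g).
- small_template: Small plywood tracing template: flat plain rectangle 56 x 34 mm, 12 mm thick, with a small dark dot near one end (looks only). Lies flat on the table. Origin: centre of its underside; x along its length, y across its width, z up. Light (about 10 to 40 g).
- spool_a: Thread spool standing upright on the table: cylinder 32 mm in diameter and 50 mm tall, pale wooden ends, blue thread, about 40 g. The two spools are alike. Origin: centre of its underside, z up along its axis.
- spool_b: Thread spool standing upright on the table: cylinder 32 mm in diameter and 50 mm tall, pale wooden ends, blue thread, about 40 g. The two spools are alike. Origin: centre of its underside, z up along its axis.
- bobbin: Small sewing-machine bobbin lying flat on the table: steel-ended disc 24 mm in diameter and 12 mm high, about 15 g. Origin: centre of its underside, z up along its axis.
- rack: Fixed wooden rack. Origin: centre of its 110 x 90 mm base, on the table; x level, to the high end; z up. Flat board, 90 mm wide (y), 110 mm along its slope, rising 25 deg towards +x, sides open. At its low end a dark stop, 8 mm thick, square to the board, 30 mm above it. Board's top face meets the stop's face at x -50, z 30 mm; board ends at x 50, z 76 mm. Pieces may not slide down by themselves.
- tray: Fixed open plywood tray, 100 mm (x) by 130 mm (y) outside, 22 mm high, walls and floor 5 mm thick; room for both spools side by side along y. Origin: centre of its underside, on the table; z up.
- dish: Fixed round white ceramic dish, 104 mm across the rim, 14 mm high, floor 3 mm thick, wall 3 mm, about 86 mm across inside at the floor. Origin: centre of its underside, on the table; z up.
- scissors: Bystander: loose pair of scissors lying flat, about 140 mm long, 60 mm wide over the black finger loops, 10 mm high. Origin: at the pivot, on the table; x towards the points of the blades (88 mm away), loops reach 54 mm to -x. Must not be disturbed.
- mug: Bystander: loose blue mug, rim radius 38 mm, 85 mm tall, handle on its +y side. Origin: centre of its underside. Must not be disturbed.
Mind the look-alikes: they are no part of the job. Leave any purple, turquoise or yellow look-alike of the small_template alone.

How it is judged (in metres and radians):
At the end, for the whole second after the job is handed in: Spools upright on the tray floor; bobbin flat in the dish, within 36 mm of its centre; large template flat on the rack's board, small one flat on it, each at the board's slope (21 to 29 deg), square within 0.15 rad, centred within 18 mm, end within 8 mm of the stop; all at rest (x of large_template in the frame of rack between -0.0153 and -0.0043 m and y of large_template in the frame of rack between -0.018 and 0.018 m and z of large_template in the frame of rack between 0.0445 and 0.0525 m and angle between large_template's own z axis and vertical between 0.37 and 0.51 rad and angle between the y axis of each of large_template, small_template and the y axis of rack, either way round below 0.15 rad and x of small_template in the frame of rack between -0.033 and -0.022 m and y of small_template in the frame of rack between -0.018 and 0.018 m and z of small_template in the frame of rack between 0.0495 and 0.058 m and angle between small_template's own z axis and vertical between 0.37 and 0.51 rad and x of spool_a in the frame of tray between -0.036 and 0.036 m and y of spool_a in the frame of tray between -0.051 and 0.051 m and z of spool_a in the frame of tray between 0.002 and 0.01 m and angle between each of spool_a, spool_b's own z axis and vertical below 0.15 rad and x of spool_b in the frame of tray between -0.036 and 0.036 m and y of spool_b in the frame of tray between -0.051 and 0.051 m and z of spool_b in the frame of tray between 0.002 and 0.01 m and horizontal distance between bobbin and dish below 0.036 m and z of bobbin in the frame of dish between 0 and 0.008 m and angle between bobbin's own z axis and vertical below 0.2 rad and linear speed of each of large_template, small_template, spool_a, spool_b, bobbin below 0.02 m/s and angular speed of each of large_template, small_template, spool_a, spool_b, bobbin below 0.3 rad/s); the robot touches nothing.
It fails at once if the scissors are pushed more than 20 mm (distance of scissors from where it was at the start of the episode above 0.02 m).
It fails at once if the mug is pushed more than 20 mm or tipped (distance of mug from where it was at the start of the episode above 0.02 m or angle between mug's own z axis and vertical above 0.3 rad).
It also fails if it takes over 128 s, if anything falls off the work surface, if the arm or the gripper's body presses on something with over 40 N, if the wrist force passes 120 N, or if a joint passes its speed limit or range.

ROBOT

A 6-joint arm with a two-finger parallel gripper is mounted at the origin on the work surface. World frame = base frame: x ahead of the robot, y to its left, z up, the work surface at z = 0. Lengths are in mm, angles in rad, forces in N, time in s.
With the tool pointing down it reaches from about 275 to 750 mm from the base axis. Payload 10.2 kg.
Tool frame: the origin (TCP) lies at the centre of the arm's flange, where the gripper is bolted on; the fingertips stand 173 mm ahead of it and the grasp point (between the pads) lies 155 mm ahead of it; z points along the fingers, y is the line along which they close (so a half turn about z gives the same grasp; the last joint's range is limited). The gripper opens to 85 mm and grips with 20 to 120 N. Pads are 22 mm wide; open, the fingers measure 114 mm over their backs; the gripper's body (76 mm by 85 mm) begins 54 mm behind the grasp point. The pads swing forward as they close: fully open they stand 13 mm farther back than shut.
Start: joints at [-1.548, 0.313, 1.498, -0, 1.331, -0.223], TCP at [127.736, -509.231, 404.694] pointing down, gripper open.
Joint ranges: [-2.94, 2.94], [-0.97, 2.17], [0.19, 2.56], [-1.23, 4.37], [0.02, 3.11], [-2.88, 2.88]. Speed limits (rad/s): [2.39, 2.39, 3.01, 3.14, 3.14, 3.14].

INTERFACE

Orientations are given as a unit quaternion [w, x, y, z].
In Python, from rig import status, capture, camera_info, ticket gives the robot as it stands.
- The arm moves only by the shell command python3 -m crank 'ROWS' [FORCE]. ROWS is JSON, a list of rows, each a list of 7 numbers: the shift along the tool's x, y, z as a fraction of full scale, then the turn, a rotation vector about the tool's x, y, z as a fraction of full scale, then the closure, from 0 (fully open) to 1 (shut). A call has 1 to 12 rows; each row is the pose to reach, as a shift and turn from the pose commanded when the call began, along the tool's axes at that moment; what a row does not reach only later rows make up. Full scale, the value 1, is 0.1 m for a shift and 45 degrees for a turn. A row lasts 1/10 s, in which the tool goes at most 50 mm and 8.59 degrees, less where a joint would pass 70% of its speed; a pose out of reach is approached as far as the arm can. A call with a number of a shift or a turn outside -1 to 1 is refused whole. A call with a gripper value outside its range is refused whole. The fingers move at their own pace and stop on an object; FORCE is the grip in N (left out, the last holds). Time passes only in rows, so rows that repeat a pose let the fingers close. It gives the time, the measured TCP pose, the force, the opening and the grip force at its end, in the units of the state.
- status.sense(): the state, without advancing time (a new reading comes with each control period).
- capture(name): name is "scene" or "top" or "wrist"; returns (picture, depth): 384x512x3 uint8, red, green, blue; 384x512 float32, mm along the optical axis (not along the pixel's ray), 0 where there is no reading.
- camera_info(name): a dict with "K" (3x3 intrinsics, pixels), "D" ([k1, k2, p1, p2, k3] as OpenCV has them; the pictures are not rectified), "camera_from_world" (4x4, takes a point from world to camera coordinates). Camera axes: x right, y up, looking along -z (the intrinsics and any distortion apply to the point x, -y, -z); pixel columns grow to the right and rows downward; lengths in mm; the calibration is good to about 2 mm. A picture is of the moment at which its call begins: read the wrist's pose just before it. camera_info takes no time and is no camera call; for the wrist camera it gives the pose at the moment of the call.
- ticket.finish_job(): hands the job in; it is judged then, once.
The state is a dict: "time_s": time; "joints": joint angles; "dq": joint speeds; "tau": joint torques, N m; "eef_pos": TCP position; "ee_rot": TCP orientation; "force": force on the tool from outside, world axes, zero at the start; "wrist_torque": the same for the moment, N m; "grip_width": opening from 0.0 (shut) to 1.0 (fully open); "grip_force": force on a finger pad.
Only numpy, scipy, OpenCV 4.12 (cv2) and the standard library are available. Lean on these libraries where they do the work, as an engineer would, in place of code of your own. Each camera call takes 0.05 s, during which the arm holds its last target. There are 200 camera calls.

## Working session

There is one attempt and no reset: what is moved stays moved. The work goes in short steps, Python scripts to look and compute and a shell command to move; the robot and the scene stay as the last step left them, time stands still between calls to the robot, and variables do not carry over. Pictures are saved under pics/ and viewed, at most 19 in all, crops included, and the job is handed in when it is done.

```bash
ls; mkdir -p pics
python3 - <<'E'
from rig import status,capture,camera_info
import cv2,numpy as np
print(status.sense())
for n in("top","scene"):
    im,d=capture(n); cv2.imwrite(f"pics/{n}0.png",im[...,::-1]); np.save(f"{n}0_d.npy",d)
    c=camera_info(n); print(n,np.array(c["K"]).round(1).tolist(),c["D"],np.array(c["camera_from_world"]).round(3).tolist())
E
```

```text
pics
{'time_s': 0.0, 'joints': array([-1.54839621e+00,  3.13411730e-01,  1.49843700e+00, -1.80174195e-05,
        1.33100074e+00, -2.23408686e-01]), 'dq': array([-0.00116563,  0.00113984, -0.00012764, -0.00124631, -0.0012213 ,
       -0.00135745]), 'tau': array([-1.47915522e-03, -4.12267113e+01, -2.59744424e+01, -3.09867473e-04,
        4.23469683e-03, -5.87491314e-06]), 'eef_pos': array([ 127.73526261, -509.17617252,  404.15455207]), 'ee_rot': array([-6.26119456e-04,  9.92456298e-01,  1.22597317e-01,  5.43464579e-05]), 'force': array([-1.19781425,  1.04574563,  0.0839093 ]), 'wrist_torque': array([-0.0107066 ,  0.00867012,  0.00113079]), 'grip_force': 0.0, 'grip_width': 0.9993081397620723}
top [[364.9, 0.0, 256.9], [0.0, 364.9, 192.9], [0.0, 0.0, 1.0]] [-0.03888033  0.          0.          0.          0.        ] [[0.029, -0.999, -0.014, 33.545], [0.998, 0.028, 0.061, -497.197], [-0.061, -0.016, 0.998, -1015.382], [0.0, 0.0, 0.0, 1.0]]
scene [[373.4, 0.0, 253.5], [0.0, 373.4, 191.7], [0.0, 0.0, 1.0]] [-0.03605119  0.          0.          0.          0.        ] [[-0.549, 0.836, -0.001, 230.723], [-0.701, -0.46, 0.544, 361.402], [0.455, 0.299, 0.839, -1285.152], [0.0, 0.0, 0.0, 1.0]]
```

View pics/top0.png

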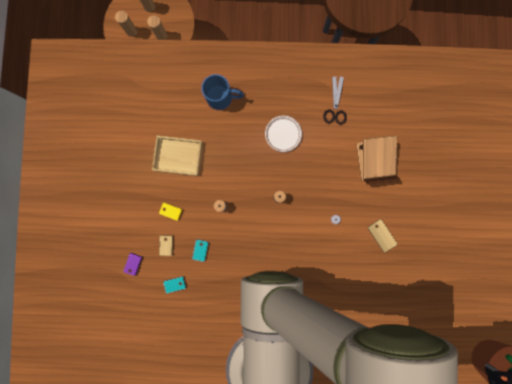

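View pics/scene0.png

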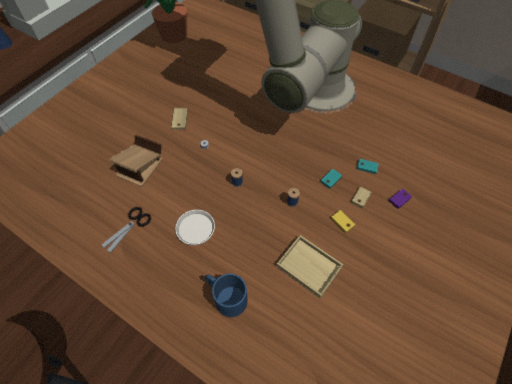

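The top view shows these, in pixels:

- **Tray:** (178,156)
- **Dish:** (283,134)
- **Rack:** (379,158)
- **Spools:** (220,206) and (281,197)
- **Bobbin:** (335,219)
- **Large template:** (383,236)
- **Mug:** (217,92)
- **Scissors:** (336,103)

Small-template candidates are plywood (166,245), yellow (170,211), turquoise (201,250) and (175,285), and purple (133,265). The plain plywood one at (166,245) fits, because the description says plywood and excludes the coloured ones. I'll confirm it in an enlarged crop, along with the rack.

```bash
cat > h.py <<'E'
import numpy as np,cv2
from scipy.spatial.transform import Rotation as R
from rig import status,capture,camera_info
def ray(ci,px):
    K=np.array(ci["K"]);T=np.array(ci["camera_from_world"]);D=np.array(ci["D"],float)
    u=cv2.undistortPoints(np.array(px,float).reshape(-1,1,2),K,D).reshape(-1,2)
    d=np.c_[u[:,0],-u[:,1],-np.ones(len(u))]@T[:3,:3]
    return -T[:3,:3].T@T[:3,3],d
def plane(ci,px,z):
    o,d=ray(ci,px); return o+d*((z-o[2])/d[:,2])[:,None]
def depthpts(ci,px,dep):
    o,d=ray(ci,px); px=np.round(np.array(px).reshape(-1,2)).astype(int); return o+d*dep[px[:,1],px[:,0]][:,None]
def proj(ci,P):
    T=np.array(ci["camera_from_world"]);q=np.atleast_2d(P)@T[:3,:3].T+T[:3,3];q=q*[1,-1,-1]
    return cv2.projectPoints(q.reshape(-1,1,3),np.zeros(3),np.zeros(3),np.array(ci["K"]),np.array(ci["D"],float))[0].reshape(-1,2)
def rot():
    w,x,y,z=status.sense()["ee_rot"]; return R.from_quat([x,y,z,w])
def go(p,yaw=None,tilt=None):
    """print shift in tool axes (fraction) and turn (fraction) to TCP p with tool y axis at world yaw; Rt overrides"""
    s=status.sense();r=rot();sh=r.inv().apply(np.array(p)-s["eef_pos"])/100
    t=np.zeros(3)
    if yaw is not None:
        c=[]
        for k in(0,np.pi):
            y=np.array([np.cos(yaw+k),np.sin(yaw+k),0]);z=np.array([0,0,-1.]);x=np.cross(y,z)
            t=(r.inv()*R.from_matrix(np.c_[x,y,z])).as_rotvec();c.append(t)
        t=min(c,key=np.linalg.norm)
    if tilt is not None: t=(r.inv()*R.from_matrix(tilt)).as_rotvec()
    print("shift",sh.round(3),"turn",(t/np.radians(45)).round(3),"deg",np.degrees(np.linalg.norm(t)).round(1),"pos",s["eef_pos"].round(1),"t",round(s["time_s"],2))
def show(im,name,box=None,k=1):
    if box: x0,y0,x1,y1=box; im=im[y0:y1,x0:x1]
    cv2.imwrite("pics/"+name+".png",cv2.resize(im[...,::-1],None,fx=k,fy=k,interpolation=cv2.INTER_CUBIC))
E
python3 - <<'E'
from h import *
im=cv2.imread("pics/top0.png")[...,::-1];sc=cv2.imread("pics/scene0.png")[...,::-1]
ci=camera_info("top")
# crops
a=cv2.resize(im[190:300,115:225],(400,400),interpolation=2);b=cv2.resize(im[115:255,320:420],(400,560),interpolation=2)[:400]
c=cv2.resize(sc[100:200,95:195],(400,400),interpolation=2)
cv2.imwrite("pics/crop1.png",np.hstack([a,b])[...,::-1][:, :800]);
hsv=cv2.cvtColor(im,cv2.COLOR_RGB2HSV)
d=np.load("top0_d.npy")
for n,p in dict(tray=(178,156),dish=(283,134),rack=(379,158),sa=(220,206),sb=(281,197),bob=(335,219),large=(383,236),small=(166,245),mug=(217,92),sci=(336,103)).items():
    print(n,hsv[p[1],p[0]],depthpts(ci,[p],d).round(0),plane(ci,[p],12).round(0))
print(depthpts(ci,[(x,y) for y in (140,150,160,170,178) for x in(361,370,380,392)],d).round(0).tolist())
E
```

```text
tray [ 19 110 222] [[596. 277.  11.]] [[596. 277.  12.]]
dish [ 13  23 234] [[670. -23.   1.]] [[667. -22.  12.]]
rack [ 14 129 208] [[ 598. -283.   57.]] [[ 606. -298.   12.]]
sa [ 13 119 148] [[455. 147.  49.]] [[456. 151.  12.]]
sb [ 14 127 177] [[485. -19.  48.]] [[487. -21.  12.]]
bob [156   9 139] [[ 429. -175.   12.]] [[ 429. -175.   12.]]
large [ 19 109 208] [[ 385. -311.   13.]] [[ 385. -311.   12.]]
small [ 19 108 222] [[342. 300.  13.]] [[342. 300.  12.]]
mug [107 128  72] [[789. 173.   2.]] [[786. 171.  12.]]
sci [162   8 159] [[ 763. -174.    8.]] [[ 762. -173.   12.]]
[[659.0, -250.0, -3.0], [644.0, -254.0, 73.0], [644.0, -280.0, 75.0], [645.0, -313.0, 74.0], [629.0, -248.0, 5.0], [618.0, -257.0, 63.0], [619.0, -284.0, 62.0], [620.0, -317.0, 61.0], [599.0, -248.0, 6.0], [593.0, -261.0, 50.0], [594.0, -288.0, 50.0], [594.0, -321.0, 52.0], [570.0, -248.0, 8.0], [567.0, -264.0, 40.0], [568.0, -293.0, 35.0], [569.0, -327.0, 36.0], [548.0, -249.0, 4.0], [545.0, -264.0, 40.0], [545.0, -290.0, 45.0], [545.0, -321.0, 51.0]]
```

View pics/crop1.png

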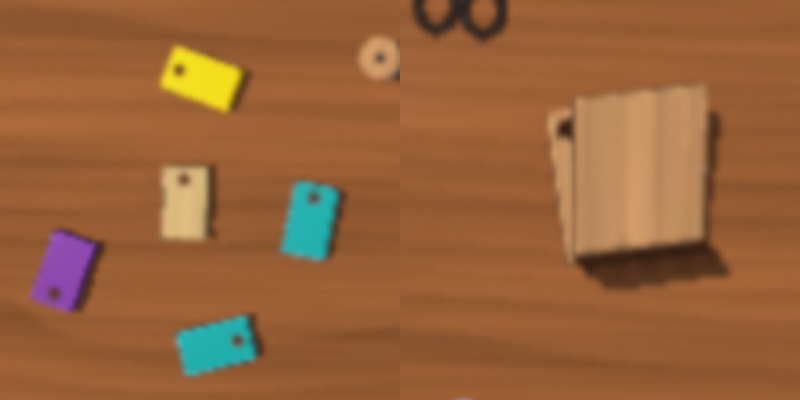

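The crop confirms it: the plain plywood piece at crop (185,200), top px (166,245), is the small template. The coloured ones stay. The rack's low end faces the robot, since depth rises with x.

Run:
```python
from h import *
im=cv2.imread("pics/top0.png")[...,::-1]; ci=camera_info("top"); hsv=cv2.cvtColor(im,cv2.COLOR_RGB2HSV)
def blob(mask,p,z,n):
    k,l,s,c=cv2.connectedComponentsWithStats(mask.astype(np.uint8)); i=l[p[1],p[0]]
    cn=max(cv2.findContours((l==i).astype(np.uint8),0,2)[0],key=cv2.contourArea)
    box=cv2.boxPoints(cv2.minAreaRect(cn)); P=plane(ci,box,z)[:,:2]; e=P[1]-P[0],P[2]-P[1]; L=max(e,key=np.linalg.norm)
    print(n,s[i][4],P.mean(0).round(1),"sides",[np.linalg.norm(v).round(1) for v in e],"long yaw deg",np.degrees(np.arctan2(L[1],L[0])).round(1)%180)
ply=(hsv[...,0]>16)&(hsv[...,0]<23)&(hsv[...,1]<130)&(hsv[...,2]>150)
blob(ply,(383,236),12,"large");blob(ply,(166,245),12,"small");blob(hsv[...,1]<70,(283,134),14,"dish");blob(hsv[...,1]<70,(335,219),12,"bobbin")
print("tray corners",plane(ci,[(155,136),(203,140),(200,177),(151,172)],22).round(0).tolist())
print("rack high",plane(ci,[(363.7,140),(396.7,136)],76).round(1).tolist(), "low(stop top)",plane(ci,[(364,179),(397,175.5)],54).round(1).tolist())
t=camera_info("wrist");s=status.sense();T=np.array(t["camera_from_world"]);r=rot()
o=-T[:3,:3].T@T[:3,3];print("cam in tool",r.inv().apply(o-s["eef_pos"]).round(1),"look",r.inv().apply(-T[2,:3]).round(3),np.array(t["K"]).round(0).tolist())
go([385-40,-311,340])
```

```text
large 459 [ 386.5 -308.7] sides [np.float64(44.2), np.float64(84.5)] long yaw deg 34.80000000000001
small 222 [340.2 301.7] sides [np.float64(31.4), np.float64(53.4)] long yaw deg 2.3000000000000114
dish 1030 [668.5 -22.3] sides [np.float64(100.1), np.float64(103.9)] long yaw deg 45.80000000000001
bobbin 71 [ 428.8 -176.2] sides [np.float64(25.4), np.float64(22.5)] long yaw deg 91.6
tray corners [[650.0, 343.0, 22.0], [642.0, 205.0, 22.0], [536.0, 209.0, 22.0], [547.0, 349.0, 22.0]]
rack high [[642.5, -235.9, 76.0], [656.0, -324.8, 76.0]] low(stop top) [[539.8, -243.7, 54.0], [551.9, -334.0, 54.0]]
cam in tool [82.7 -0.1 31.8] look [-0.323  0.001  0.946] [[275.0, 0.0, 255.0], [0.0, 275.0, 190.0], [0.0, 0.0, 1.0]]
shift [ 2.589 -1.393  0.644] turn [0. 0. 0.] deg 0.0 pos [ 127.7 -509.2  404.2] t 0.1
```

```bash
python3 -c "
from h import *
go([386.5,-308.7,340],np.radians(-55.2))"
```

```text
shift [ 2.998 -1.314  0.644] turn [-0.001 -0.001 -0.46 ] deg 20.7 pos [ 127.7 -509.2  404.2] t 0.1
```

```bash
python3 -m crank '[[0.5,-0.22,0.1,0,0,0,0],[1,-0.44,0.21,0,0,0,0],[1,-0.44,0.21,0,0,0,0]]'; python3 -m crank '[[0.5,-0.22,0.1,0,0,0,0],[1,-0.44,0.21,0,0,0,0],[1,-0.44,0.21,0,0,0,0]]'; python3 -m crank '[[0.5,-0.22,0.1,0,0,-0.15,0],[1,-0.43,0.21,0,0,-0.3,0],[1,-0.43,0.21,0,0,-0.46,0],[1,-0.43,0.21,0,0,-0.46,0],[1,-0.43,0.21,0,0,-0.46,0]]'
python3 - <<'E'
from h import *
print(status.sense()["eef_pos"]); ci=camera_info("wrist"); im,d=capture("wrist"); show(im,"w1"); hsv=cv2.cvtColor(im,cv2.COLOR_RGB2HSV)
print(proj(ci,[[386.5,-308.7,12]]))
E
```

```text
time_s: 0.4
eef_pos: [216.4, -439.7, 382.6]
ee_rot: [-0.001, 0.992, 0.124, 0.0]
force: [-0.1, -0.3, -0.3]
grip_width: 0.999
grip_force: 0.0
time_s: 0.7
eef_pos: [302.5, -372.9, 361.8]
ee_rot: [-0.001, 0.992, 0.124, -0.0]
force: [-0.2, -1.2, 0.2]
grip_width: 1.0
grip_force: 0.0
time_s: 1.2
eef_pos: [386.4, -310.0, 341.8]
ee_rot: [0.0, 0.955, 0.297, -0.0]
force: [0.6, -0.0, -0.1]
grip_width: 0.999
grip_force: 0.0
[ 386.36578128 -309.96492332  341.81638951]
[[254.64797209 172.71834258]]
```

View pics/w1.png

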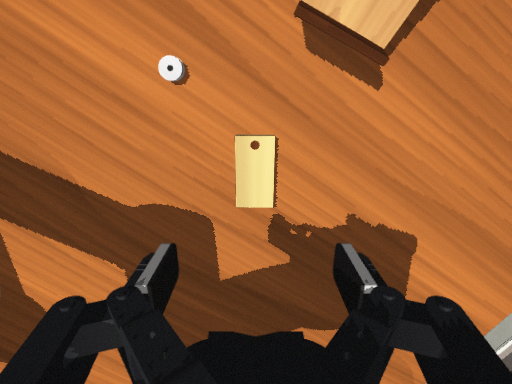

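The wrist view shows the large template at (255,171), upright between the fingers, the bobbin at (171,68), and the rack's stop edge at the upper right (350,40). Refining before I descend.

```bash
cat >> h.py <<'E'
def wrect(p,z=12,lo=(17,0,140),hi=(30,140,255),cam="wrist"):
    ci=camera_info(cam); im,d=capture(cam); hsv=cv2.cvtColor(im,cv2.COLOR_RGB2HSV)
    m=cv2.morphologyEx(cv2.inRange(hsv,np.array(lo),np.array(hi)),cv2.MORPH_OPEN,np.ones((3,3)))
    k,l,s,c=cv2.connectedComponentsWithStats(m); q=np.round(proj(ci,[[*p,z]])[0]).astype(int)
    i=min(range(1,k),key=lambda j:np.linalg.norm(c[j]-q)+(1e4 if s[j][4]<150 else 0))
    cn=max(cv2.findContours((l==i).astype(np.uint8),0,2)[0],key=cv2.contourArea).reshape(-1,2)
    P=plane(ci,cn,z)[:,:2].astype(np.float32); (cx,cy),sd,_=r=cv2.minAreaRect(P); b=cv2.boxPoints(r); e=max(b[1]-b[0],b[2]-b[1],key=np.linalg.norm)
    print("px",c[i].round(0),"hsv",hsv[q[1],q[0]],"centre",round(cx,1),round(cy,1),"sides",np.round(sd,1),"long yaw",round(float(np.degrees(np.arctan2(e[1],e[0])))%180,1))
    return im
E
python3 - <<'E'
from h import *
wrect((386,-309)); wrect((429,-176),lo=(0,0,120),hi=(180,60,255))
go([386.5,-308.7,174],np.radians(-55.2))
E
```

```text
px [254. 171.] hsv [ 24 100 244] centre 386.8 -308.2 sides [82.3 43.5] long yaw 34.6
px [170.  67.] hsv [150   5  49] centre 428.0 -176.4 sides [23.6 23.3] long yaw 30.1
shift [ 0.012 -0.01   1.68 ] turn [ 0.001  0.    -0.005] deg 0.2 pos [ 386.1 -310.1  342. ] t 1.35
```

```bash
python3 -m crank '[[0,0,0.4,0,0,0,0],[0.02,-0.01,0.9,0,0,0,0],[0.02,-0.01,0.9,0,0,0,0],[0.02,-0.01,0.9,0,0,0,0]]'; python3 -m crank '[[0,0,0.4,0,0,0,0],[0,0,0.77,0,0,0,0],[0,0,0.77,0,0,0,0],[0,0,0.77,0,0,0,0]]' ; python3 -m crank '[[0,0,0,0,0,0,0.6],[0,0,0,0,0,0,0.6],[0,0,0,0,0,0,0.6],[0,0,0,0,0,0,0.6],[0,0,0,0,0,0,0.6],[0,0,0,0,0,0,0.6],[0,0,0,0,0,0,0.6],[0,0,0,0,0,0,0.6]]' 30
```

```text
time_s: 1.75
eef_pos: [387.8, -308.0, 252.7]
ee_rot: [-0.0, 0.955, 0.298, -0.0]
force: [0.0, 0.3, 0.9]
grip_width: 0.998
grip_force: 0.0
time_s: 2.15
eef_pos: [388.4, -308.2, 177.1]
ee_rot: [0.001, 0.954, 0.299, 0.001]
force: [0.1, -0.2, 1.3]
grip_width: 1.002
grip_force: 0.0
time_s: 2.95
eef_pos: [388.2, -307.5, 176.1]
ee_rot: [0.001, 0.954, 0.299, 0.0]
force: [-2.1, 1.5, 9.3]
grip_width: 0.503
grip_force: 29.7
```

Grasped at 44 mm. Lifting, then working out the tilted pose above the rack.

```bash
cat >> h.py <<'E'
RO=np.array([599.7,-287.4]);RY=np.radians(8.1)
def rackgo(s,h,y=0,dx=0,zt=176,tilt=25):
    """template centre s mm up slope from stop, underside h above board, dx = template centre in tool x, zt underside in tool z"""
    a=np.radians(tilt);ex=np.array([np.cos(RY),np.sin(RY),0]);ey=np.array([-np.sin(RY),np.cos(RY),0]);ez=np.array([0,0,1.])
    b=np.radians(25);u=np.cos(b)*ex+np.sin(b)*ez;n=-np.sin(b)*ex+np.cos(b)*ez
    P=np.r_[RO,0]-50*ex+30*ez+s*u+h*n+y*ey
    tx=np.cos(a)*ex+np.sin(a)*ez;tz=np.sin(a)*ex-np.cos(a)*ez
    go(P-zt*tz-dx*tx,tilt=np.c_[tx,np.cross(tz,tx),tz])
E
python3 -m crank '[[0,0,-0.4,0,0,0,0.6],[0,0,-0.9,0,0,0,0.6],[0,0,-1,0,0,0,0.6],[0,0,-1,0,0,0,0.6]]'; python3 -c "
from h import *
rackgo(60,110)"
```

```text
time_s: 3.35
eef_pos: [388.1, -307.3, 276.5]
ee_rot: [0.002, 0.954, 0.299, 0.001]
force: [0.1, 0.1, -1.3]
grip_width: 0.505
grip_force: 31.9
shift [ 0.811  0.522 -0.378] turn [-0.124  0.544  0.585] deg 36.4 pos [ 388.1 -307.3  276.5] t 3.35
```

```bash
python3 -m crank '[[0.3,0.2,-0.38,-0.02,0.11,0.12,0.6],[0.6,0.4,-0.38,-0.05,0.22,0.24,0.6],[0.81,0.52,-0.38,-0.08,0.33,0.36,0.6],[0.81,0.52,-0.38,-0.1,0.44,0.47,0.6],[0.81,0.52,-0.38,-0.12,0.54,0.585,0.6],[0.81,0.52,-0.38,-0.12,0.54,0.585,0.6],[0.81,0.52,-0.38,-0.12,0.54,0.585,0.6]]'
python3 - <<'E'
from h import *
rackgo(60,110)
ci=camera_info("wrist"); im,d=capture("wrist"); show(im,"w2"); np.save("w2_d.npy",d); np.save("w2_T.npy",ci["camera_from_world"]); r=rot();np.save("w2_r.npy",r.as_matrix())
ex=np.array([np.cos(RY),np.sin(RY),0]);ey=np.array([-np.sin(RY),np.cos(RY),0])
P=[np.r_[RO,0]+x*ex+y*ey+[0,0,z] for x,z in((50,76),(-50,30),(-62.7,57.2)) for y in(45,-45)]
print(proj(ci,P).round(0).tolist())
E
```

```text
time_s: 4.05
eef_pos: [483.9, -303.7, 311.5]
ee_rot: [-0.019, 0.975, 0.069, 0.211]
force: [-0.1, 0.6, -0.7]
grip_width: 0.503
grip_force: 31.9
shift [ 0.017  0.002 -0.026] turn [-0.009  0.012 -0.001] deg 0.7 pos [ 483.9 -303.7  311.5] t 4.05
[[208.0, 129.0], [308.0, 129.0], [214.0, 237.0], [301.0, 237.0], [209.0, 253.0], [306.0, 253.0]]
```

View pics/w2.png

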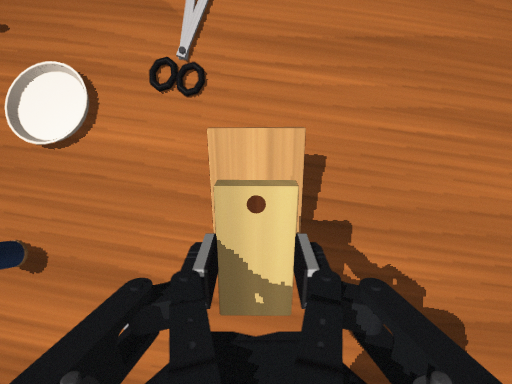

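The view shows the board's high edge at (208,127) to (306,128), within a pixel or two of my rack estimate. The held template's top face spans rows 186–315, centred at column 256. Computing its offset in the tool.

```bash
cat >> h.py <<'E'
def held(ci,px,zt):
    o,d=ray(ci,px);r=rot();o=r.inv().apply(o-status.sense()["eef_pos"]);d=r.inv().apply(d)
    return o+d*((zt-o[2])/d[:,2])[:,None]
E
python3 - <<'E'
from h import *
ci=camera_info("wrist")
print(held(ci,[(214,186),(298,186),(219,315),(292,315)],164).round(1).tolist())
for s,h in((44,30),(44,4)): rackgo(s,h,dx=-1.5)
E
```

```text
[[39.0, -21.1, 164.0], [39.0, 21.6, 164.0], [-43.7, -22.2, 164.0], [-43.7, 22.3, 164.0]]
shift [-0.123  0.007  0.778] turn [-0.009  0.011 -0.001] deg 0.6 pos [ 484.  -303.7  311.8] t 4.1
shift [-0.121  0.009  1.038] turn [-0.009  0.011 -0.001] deg 0.6 pos [ 484.  -303.7  311.8] t 4.1
```

```bash
python3 -m crank '[[-0.05,0.005,0.3,-0.01,0.01,0,0.6],[-0.11,0.01,0.6,-0.01,0.01,0,0.6],[-0.115,0.01,0.85,-0.01,0.01,0,0.6],[-0.115,0.01,0.98,-0.01,0.01,0,0.6],[-0.115,0.01,0.98,-0.01,0.01,0,0.6],[-0.115,0.01,0.98,-0.01,0.01,0,0.6]]'; python3 -c "
from h import *
rackgo(44,0,dx=-2.3)"
```

```text
time_s: 4.7
eef_pos: [514.2, -299.9, 219.3]
ee_rot: [-0.014, 0.974, 0.068, 0.217]
force: [-0.3, -0.2, 0.5]
grip_width: 0.501
grip_force: 34.2
shift [-0.007 -0.004  0.11 ] turn [ 0.003 -0.002 -0.002] deg 0.2 pos [ 514.2 -299.9  219.3] t 4.7
```

```bash
python3 -m crank '[[-0.005,0,0.04,0,0,0,0.6],[-0.005,0,0.07,0,0,0,0.6],[-0.005,0,0.09,0,0,0,0.6],[-0.005,0,0.09,0,0,0,0.6]]'; python3 -m crank '[[0,0,0.01,0,0,0,0.6],[0,0,0.02,0,0,0,0.6],[0,0,0.02,0,0,0,0.6]]'
```

```text
time_s: 5.1
eef_pos: [517.4, -299.8, 211.0]
ee_rot: [-0.014, 0.974, 0.068, 0.217]
force: [-4.8, -0.7, 4.7]
grip_width: 0.503
grip_force: 35.6
time_s: 5.4
eef_pos: [518.1, -299.8, 209.4]
ee_rot: [-0.014, 0.974, 0.068, 0.217]
force: [-8.0, -0.2, 6.3]
grip_width: 0.502
grip_force: 36.2
```

```bash
python3 -m crank '[[0,0,0,0,0,0,0.3],[0,0,0,0,0,0,0.2],[0,0,0,0,0,0,0.2],[0,0,0,0,0,0,0.2],[0,0,0,0,0,0,0.2]]'; python3 -m crank '[[0,0,-0.3,0,0,0,0.1],[0,0,-0.7,0,0,0,0],[0,0,-1,0,0,0,0],[0,0,-1,0,0,0,0],[0,0,-1,0,0,0,0]]'
python3 - <<'E'
from h import *
im,d=capture("wrist"); show(im,"w3"); ci=camera_info("wrist")
ex=np.array([np.cos(RY),np.sin(RY),0]);ey=np.array([-np.sin(RY),np.cos(RY),0])
P=[np.r_[RO,0]+x*ex+y*ey+[0,0,z] for x,z in((50,76),(-50,30),(-62.7,57.2)) for y in(45,-45)]
print(proj(ci,P).round(0).tolist())
n=-np.sin(np.radians(25))*ex+[0,0,np.cos(np.radians(25))];u=np.cos(np.radians(25))*ex+[0,0,np.sin(np.radians(25))]
P=[np.r_[RO,30]-50*ex+s*u+y*ey+12*n for s in(86,2) for y in(22,-22)];print(proj(ci,P).round(0).tolist())
E
```

```text
time_s: 5.9
eef_pos: [518.5, -299.2, 208.6]
ee_rot: [-0.015, 0.974, 0.068, 0.217]
force: [0.7, 0.6, 0.1]
grip_width: 0.803
grip_force: 0.0
time_s: 6.4
eef_pos: [476.4, -305.0, 299.4]
ee_rot: [-0.014, 0.974, 0.067, 0.217]
force: [0.2, -0.1, -0.4]
grip_width: 0.999
grip_force: 0.0
[[203.0, 119.0], [307.0, 119.0], [210.0, 233.0], [301.0, 233.0], [205.0, 249.0], [306.0, 249.0]]
[[229.0, 149.0], [281.0, 149.0], [232.0, 237.0], [278.0, 237.0]]
```

View pics/w3.png

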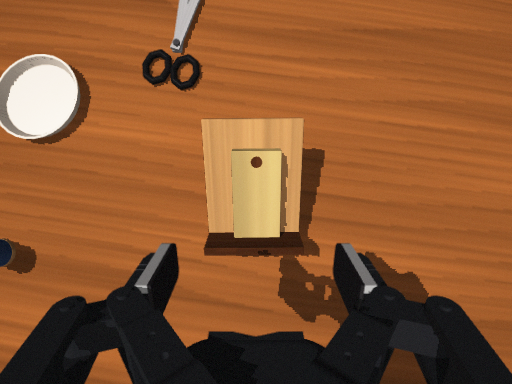

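The large template lies straight on the board at (256,193), with its low edge at row 237 next to the stop. It sits about 2 mm off centre, which is fine. Next is the bobbin.

```bash
python3 -c "
from h import *
go([428.2,-176.4,270],np.radians(-80))"
```

```text
shift [-0.393 -1.339  0.131] turn [ 0.01  -0.557 -0.045] deg 25.2 pos [ 476.5 -304.8  298.5] t 6.45
```

```bash
python3 -m crank '[[-0.15,-0.5,-0.1,0,0,0,0],[-0.3,-0.95,-0.1,0,-0.15,0,0],[-0.39,-1,-0.05,0,-0.35,-0.03,0],[-0.39,-1,0.1,0.01,-0.5,-0.045,0],[-0.39,-1,0.13,0.01,-0.555,-0.045,0],[-0.39,-1,0.13,0.01,-0.555,-0.045,0]]'; python3 -c "
from h import *
go([428.2,-176.4,270],np.radians(-80));wrect((429,-176),lo=(0,0,120),hi=(180,60,255))"
```

```text
time_s: 7.05
eef_pos: [433.5, -209.6, 269.2]
ee_rot: [-0.001, 0.996, 0.088, 0.0]
force: [-0.6, 0.7, 0.6]
grip_width: 0.998
grip_force: 0.0
shift [ 0.006 -0.336 -0.008] turn [-0.002 -0.     0.001] deg 0.1 pos [ 433.5 -209.6  269.2] t 7.05
px [217. 194.] hsv [ 0 41 31] centre 428.6 -176.3 sides [23.3 23.4] long yaw 162.0
```

```bash
python3 -m crank '[[0,-0.2,0,0,0,0,0],[0.01,-0.336,0.2,0,0,0,0],[0.01,-0.336,0.6,0,0,0,0.2],[0.01,-0.336,0.93,0,0,0,0.3],[0.01,-0.336,0.93,0,0,0,0.4],[0.01,-0.336,0.93,0,0,0,0.4]]'; python3 -m crank '[[0,0,0,0,0,0,0.85],[0,0,0,0,0,0,0.85],[0,0,0,0,0,0,0.85],[0,0,0,0,0,0,0.85],[0,0,0,0,0,0,0.85],[0,0,0,0,0,0,0.85]]' 25
```

```text
time_s: 7.7
eef_pos: [428.7, -177.2, 178.3]
ee_rot: [0.0, 0.996, 0.087, 0.001]
force: [-0.2, -0.4, 1.1]
grip_width: 0.603
grip_force: 0.0
time_s: 8.3
eef_pos: [428.9, -177.2, 179.3]
ee_rot: [0.001, 0.996, 0.087, 0.002]
force: [-1.1, 1.0, 8.2]
grip_width: 0.259
grip_force: 24.1
```

```bash
python3 -m crank '[[0,0,-0.3,0,0,0,0.85],[0,0,-0.6,0,0,0,0.85],[0,0,-0.6,0,0,0,0.85]]'; python3 -c "
from h import *
go([668.5,-22.3,240],np.radians(-75)); ci=camera_info('wrist');im,d=capture('wrist');show(im,'w4')"
```

```text
time_s: 8.6
eef_pos: [429.1, -177.3, 241.6]
ee_rot: [0.003, 0.996, 0.087, 0.004]
force: [0.1, -0.0, -0.6]
grip_width: 0.253
grip_force: 24.5
shift [ 2.626 -1.111  0.03 ] turn [ 0.009 -0.01  -0.111] deg 5.0 pos [ 429.1 -177.3  241.6] t 8.6
```

View pics/w4.png

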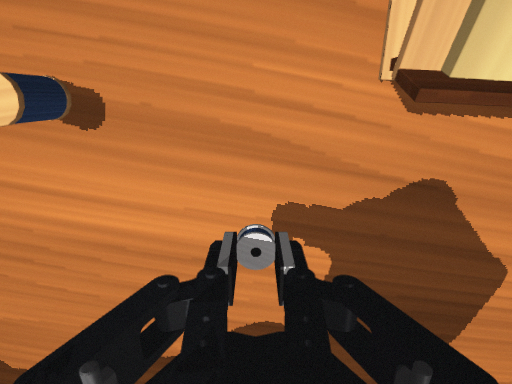

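The bobbin is held level at (256,252). Carrying it to the dish.

```bash
python3 -m crank '[[0.4,-0.18,0,0,0,0,0.85],[0.88,-0.37,0,0,0,0,0.85],[0.88,-0.37,0,0,0,0,0.85]]'; python3 -m crank '[[0.4,-0.18,0,0,0,0,0.85],[0.88,-0.37,0,0,0,0,0.85],[0.88,-0.37,0,0,0,0,0.85]]';  python3 -m crank '[[0.4,-0.18,0,0,0,0,0.85],[0.87,-0.37,0,0,0,0,0.85],[0.87,-0.37,0,0,0,0,0.85],[0.87,-0.37,0,0,0,0,0.85]]'; python3 -c "
from h import *
go([668.5,-22.3,184],np.radians(-80))"
```

```text
time_s: 8.95
eef_pos: [511.2, -122.7, 237.5]
ee_rot: [0.0, 0.996, 0.089, 0.002]
force: [-0.6, -1.1, -0.1]
grip_width: 0.26
grip_force: 24.5
time_s: 9.25
eef_pos: [591.2, -71.1, 237.3]
ee_rot: [0.0, 0.996, 0.089, 0.002]
force: [-1.2, -0.7, -1.6]
grip_width: 0.259
grip_force: 24.6
time_s: 9.65
eef_pos: [667.8, -22.0, 236.9]
ee_rot: [0.0, 0.996, 0.087, 0.0]
force: [-0.3, -0.1, -0.5]
grip_width: 0.26
grip_force: 24.6
shift [0.006 0.004 0.529] turn [ 0.001 -0.     0.001] deg 0.0 pos [667.8 -22.  236.9] t 9.65
```

```bash
python3 -m crank '[[0,0,0.25,0,0,0,0.85],[0,0,0.45,0,0,0,0.85],[0,0,0.52,0,0,0,0.85],[0,0,0.54,0,0,0,0.85],[0,0,0.55,0,0,0,0.85],[0,0,0.55,0,0,0,0.85]]'
```

```text
time_s: 10.25
eef_pos: [668.3, -22.3, 184.3]
ee_rot: [0.001, 0.996, 0.087, 0.002]
force: [-1.1, 0.0, -0.2]
grip_width: 0.257
grip_force: 24.6
```

```bash
python3 -m crank '[[0,0,0.01,0,0,0,0.85],[0,0,0.02,0,0,0,0.85],[0,0,0.03,0,0,0,0.85],[0,0,0.03,0,0,0,0.85]]'; python3 -m crank '[[0,0,0,0,0,0,0.7],[0,0,0,0,0,0,0.6],[0,0,0,0,0,0,0.6],[0,0,0,0,0,0,0.6]]'; python3 -m crank '[[0,0,-0.3,0,0,0,0.6],[0,0,-0.75,0,0,0,0.3],[0,0,-0.9,0,0,0,0],[0,0,-0.9,0,0,0,0]]';python3 -c "
from h import *
wrect((668,-22),z=15,lo=(0,0,0),hi=(180,60,255));go([456,150,275],np.radians(-3.6));go([485,-20,275],np.radians(-3.6)); wrect((485,-19),z=50,lo=(8,0,100),hi=(18,190,255),cam='top')
ci=camera_info('wrist');im,d=capture('wrist');show(im,'w5')"
```

```text
time_s: 10.65
eef_pos: [668.5, -22.0, 182.3]
ee_rot: [0.001, 0.996, 0.087, 0.002]
force: [-5.7, 0.5, 12.5]
grip_width: 0.253
grip_force: 25.7
time_s: 11.05
eef_pos: [668.3, -22.0, 180.0]
ee_rot: [0.0, 0.996, 0.087, 0.001]
force: [0.2, 0.0, 0.4]
grip_width: 0.4
grip_force: 0.0
time_s: 11.45
eef_pos: [668.4, -21.9, 272.9]
ee_rot: [0.001, 0.996, 0.087, 0.004]
force: [0.3, -0.2, -0.3]
grip_width: 0.896
grip_force: 0.0
px [254. 192.] hsv [158  36  28] centre 669.9 -21.1 sides [100.7 101.5] long yaw 149.0
shift [-1.79  -2.061 -0.054] turn [ 0.004 -0.002 -1.698] deg 76.4 pos [668.  -21.9 270.5] t 11.5
shift [-1.799 -0.336 -0.052] turn [ 0.004 -0.002 -1.698] deg 76.4 pos [668.  -21.9 270.5] t 11.5
px [256. 204.] hsv [ 16  50 142] centre 497.3 26.3 sides [1090.4 1382.1] long yaw 90.1
```

View pics/w5.png

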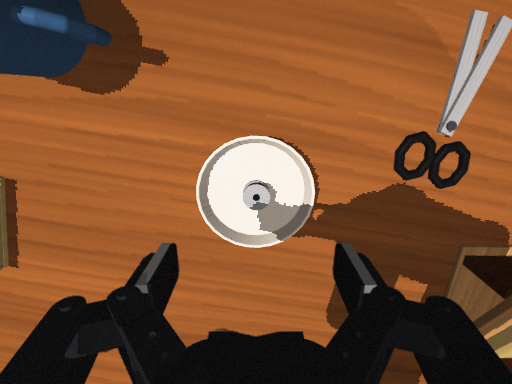

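The bobbin lies flat at (256,196), at the dish centre. Next is the spool near (485,-20), with the wrist turned so the fingers close along tray x.

```bash
python3 -m crank '[[-0.45,-0.08,-0.05,0,0,-0.19,0],[-0.9,-0.17,-0.05,0,0,-0.38,0],[-1,-0.17,-0.05,0,0,-0.57,0],[-1,-0.17,-0.05,0,0,-0.76,0],[-1,-0.17,-0.05,0,0,-0.9,0],[-1,-0.17,-0.05,0,0,-0.9,0]]'; python3 -c "
from h import *
go([485,-20,275],np.radians(-3.6)); wrect((485,-19),z=50,lo=(8,0,165),hi=(25,190,255))"
```

```text
time_s: 12.2
eef_pos: [566.3, -22.5, 273.5]
ee_rot: [-0.0, 0.904, 0.427, -0.0]
force: [0.4, -0.2, 0.0]
grip_width: 1.001
grip_force: 0.0
shift [-0.498 -0.644 -0.014] turn [-0.    -0.    -0.797] deg 35.9 pos [566.3 -22.5 273.5] t 12.2
px [184. 261.] hsv [90 64  4] centre 493.9 -19.9 sides [29.5 12. ] long yaw 49.5
```

```bash
python3 -m crank '[[-0.25,-0.32,-0.01,0,0,-0.19,0],[-0.5,-0.64,-0.01,0,0,-0.38,0],[-0.5,-0.64,-0.01,0,0,-0.57,0],[-0.5,-0.64,-0.01,0,0,-0.76,0],[-0.5,-0.64,-0.01,0,0,-0.8,0],[-0.5,-0.64,-0.01,0,0,-0.8,0]]'; python3 -c "
from h import *
go([485,-20,275],np.radians(-3.6)); im=wrect((485,-19),z=50,lo=(5,60,120),hi=(18,170,255));show(im,'w6')
print(proj(camera_info('wrist'),[[485,-19,50]]))"
```

```text
time_s: 12.85
eef_pos: [485.4, -20.3, 275.2]
ee_rot: [0.001, 0.729, 0.684, 0.0]
force: [-1.4, 0.7, 0.3]
grip_width: 1.001
grip_force: 0.0
shift [ 0.003 -0.004  0.002] turn [ 0.002  0.    -0.001] deg 0.1 pos [485.4 -20.3 275.2] t 12.85
px [257. 201.] hsv [ 17 134 236] centre 486.8 -13.3 sides [31.6 30.4] long yaw 86.3
[[254.94905351 209.05763756]]
```

View pics/w6.png

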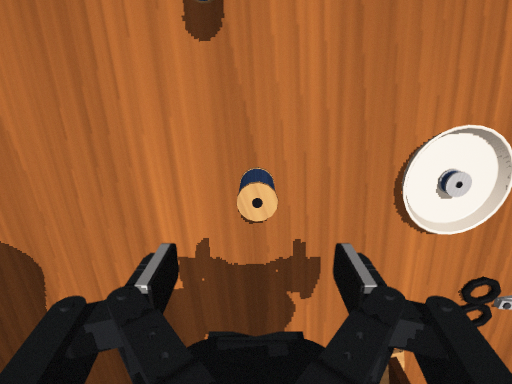

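Spool top disc at (257,202), which gives (486.8, -13.5). Descending and gripping.

```bash
python3 -m crank '[[0.06,0.01,0,0,0,0,0],[0.06,0.01,0.2,0,0,0,0],[0.06,0.01,0.6,0,0,0,0],[0.06,0.01,0.81,0,0,0,0],[0.06,0.01,0.81,0,0,0,0]]'; python3 -m crank '[[0,0,0,0,0,0,0.8],[0,0,0,0,0,0,0.8],[0,0,0,0,0,0,0.8],[0,0,0,0,0,0,0.8],[0,0,0,0,0,0,0.8],[0,0,0,0,0,0,0.8],[0,0,0,0,0,0,0.8],[0,0,0,0,0,0,0.8]]' 30; python3 -m crank '[[0,0,-0.3,0,0,0,0.8],[0,0,-0.75,0,0,0,0.8],[0,0,-0.75,0,0,0,0.8]]'; python3 -c "
from h import *
go([596,250,270],np.radians(-3.6)); im,d=capture('wrist');ci=camera_info('wrist')
np.save('t.npy',im); im,d=capture('top'); show(im,'top2',(130,120,300,290),3)"
```

```text
time_s: 13.4
eef_pos: [486.3, -14.0, 192.4]
ee_rot: [-0.001, 0.729, 0.685, -0.001]
force: [-0.7, -0.5, 0.9]
grip_width: 1.0
grip_force: 0.0
time_s: 14.2
eef_pos: [487.2, -14.5, 195.8]
ee_rot: [0.002, 0.729, 0.685, 0.001]
force: [-1.2, 1.3, 5.9]
grip_width: 0.364
grip_force: 29.3
time_s: 14.5
eef_pos: [487.8, -14.6, 274.9]
ee_rot: [0.005, 0.728, 0.685, 0.003]
force: [0.0, -1.0, 0.1]
grip_width: 0.363
grip_force: 30.2
shift [2.708 0.917 0.053] turn [0.016 0.003 0.002] deg 0.7 pos [487.8 -14.6 274.9] t 14.5
```

View pics/top2.png

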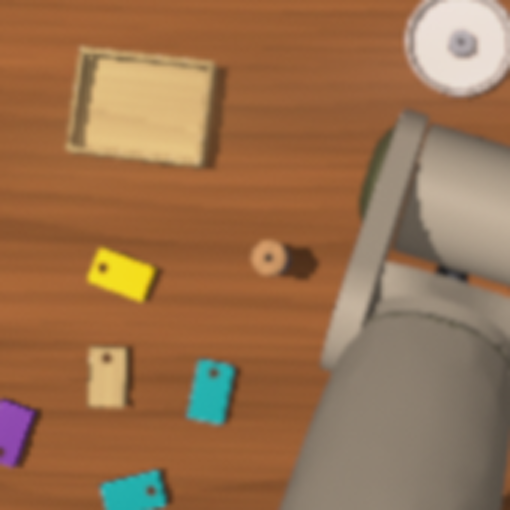

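The tray's corners are at crop (80,48), (215,62), (206,165) and (68,152). The other spool is at crop (268,257).

Run:
```python
from h import *
ci=camera_info("top")
C=plane(ci,[(156.7,136),(201.7,140.7),(198.7,175),(152.7,170.7)],22)[:,:2];m=C.mean(0)
print(C.round(0).tolist(),"spoolA",plane(ci,[(219.3,205.7)],50).round(1))
e=C[0]-C[1]+C[3]-C[2];y=np.arctan2(e[1],e[0]);x=np.array([np.sin(y),-np.cos(y)])
print("tray",m.round(1),"y yaw",np.degrees(y).round(1))
u=e/np.linalg.norm(e)
for k in(-27,27): print(k,(m+k*u).round(1)); go([*(m+k*u),270],y+np.pi/2)
```

```text
[[651.0, 338.0], [640.0, 208.0], [542.0, 213.0], [551.0, 345.0]] spoolA [[456.2 148.4  50. ]]
tray [595.8 276. ] y yaw 85.7
-27 [593.8 249.1]
shift [2.696 0.906 0.008] turn [0.006 0.001 0.016] deg 0.8 pos [486.8 -14.4 270.7] t 14.6
27 [597.8 303. ]
shift [3.236 0.913 0.008] turn [0.006 0.001 0.016] deg 0.8 pos [486.8 -14.4 270.7] t 14.6
```

```bash
python3 -m crank '[[0.45,0.13,0,0,0,0,0.8],[0.9,0.25,0,0,0,0,0.8],[0.9,0.25,0,0,0,0,0.8]]'; python3 -m crank '[[0.45,0.13,0,0,0,0,0.8],[0.9,0.25,0,0,0,0,0.8],[0.9,0.25,0,0,0,0,0.8]]'; python3 -m crank '[[0.45,0.13,0,0,0,0,0.8],[0.9,0.25,0,0,0,0,0.8],[0.9,0.25,0,0,0,0,0.8]]'; python3 -m crank '[[0.4,0.13,0,0,0,0,0.8],[0.53,0.16,0,0,0,0.016,0.8],[0.53,0.16,0,0,0,0.016,0.8],[0.53,0.16,0,0,0,0.016,0.8]]'; python3 -c "
from h import *
go([597.8,303,204],np.radians(-4.3)); im,d=capture('wrist'); show(im,'w7')"
```

```text
time_s: 14.9
eef_pos: [517.6, 77.6, 268.6]
ee_rot: [0.0, 0.727, 0.687, 0.001]
force: [-0.6, 0.2, -1.3]
grip_width: 0.364
grip_force: 30.2
time_s: 15.2
eef_pos: [548.0, 165.6, 268.5]
ee_rot: [0.0, 0.727, 0.687, 0.001]
force: [0.1, -0.2, -0.5]
grip_width: 0.362
grip_force: 30.2
time_s: 15.5
eef_pos: [578.4, 253.5, 268.3]
ee_rot: [0.001, 0.727, 0.686, 0.001]
force: [-0.4, -0.4, -0.7]
grip_width: 0.362
grip_force: 30.2
time_s: 15.9
eef_pos: [597.4, 301.0, 268.9]
ee_rot: [0.001, 0.733, 0.68, -0.0]
force: [-0.7, -0.1, -0.6]
grip_width: 0.367
grip_force: 30.2
shift [0.021 0.002 0.649] turn [0.001 0.002 0.001] deg 0.1 pos [597.4 301.  268.9] t 15.9
```

View pics/w7.png

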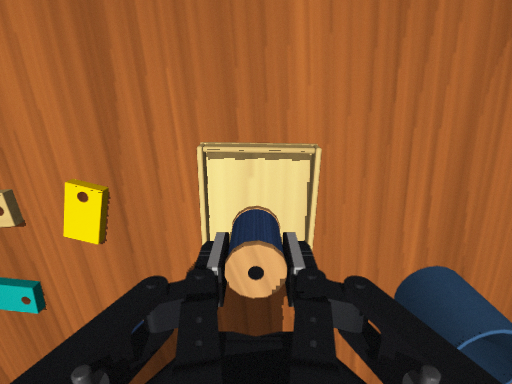

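The spool is over the tray, centred at column 256 against the tray's 259. Lowering it.

```bash
python3 -m crank '[[0,0,0.3,0,0,0,0.8],[0,0,0.55,0,0,0,0.8],[0,0,0.63,0,0,0,0.8],[0,0,0.66,0,0,0,0.8],[0,0,0.68,0,0,0,0.8],[0,0,0.68,0,0,0,0.8]]'
```

```text
time_s: 16.55
eef_pos: [597.8, 302.2, 202.9]
ee_rot: [0.001, 0.733, 0.68, 0.001]
force: [0.5, -0.2, 0.9]
grip_width: 0.366
grip_force: 30.2
```

```bash
python3 -m crank '[[0,0,0.01,0,0,0,0.8],[0,0,0.02,0,0,0,0.8],[0,0,0.03,0,0,0,0.8],[0,0,0.03,0,0,0,0.8]]'; python3 -m crank '[[0,0,0,0,0,0,0.55],[0,0,0,0,0,0,0.4],[0,0,0,0,0,0,0.4],[0,0,0,0,0,0,0.4]]'; python3 -m crank '[[0,0,-0.3,0,0,0,0.4],[0,0,-0.75,0,0,0,0.2],[0,0,-0.75,0,0,0,0],[0,0,-0.75,0,0,0,0]]'; python3 -c "
from h import *
wrect((598,303),z=55,lo=(5,60,100),hi=(18,190,255));go([456.2,148.4,275],np.radians(-4.3))"
```

```text
time_s: 16.95
eef_pos: [597.8, 302.5, 200.8]
ee_rot: [0.001, 0.733, 0.681, 0.001]
force: [-4.3, -1.7, 10.0]
grip_width: 0.367
grip_force: 31.4
time_s: 17.35
eef_pos: [597.6, 302.3, 198.7]
ee_rot: [0.001, 0.733, 0.681, 0.001]
force: [0.4, -0.1, 0.3]
grip_width: 0.599
grip_force: 0.0
time_s: 17.75
eef_pos: [597.4, 302.4, 274.7]
ee_rot: [0.001, 0.733, 0.681, 0.002]
force: [-0.6, -0.4, -0.6]
grip_width: 1.002
grip_force: 0.0
px [256. 211.] hsv [120  20  25] centre 598.1 304.2 sides [30.7 30.6] long yaw 85.7
shift [-1.639 -1.293 -0.018] turn [0.002 0.001 0.002] deg 0.1 pos [597.2 302.3 273.3] t 17.8
```

```bash
python3 -m crank '[[-0.4,-0.32,0,0,0,0,0],[-0.82,-0.65,0,0,0,0,0],[-0.82,-0.65,0,0,0,0,0]]'; python3 -m crank '[[-0.4,-0.32,0,0,0,0,0],[-0.82,-0.65,0,0,0,0,0],[-0.82,-0.65,0,0,0,0,0],[-0.82,-0.65,0,0,0,0,0]]'; python3 -c "
from h import *
wrect((456.2,148.4),z=50,lo=(5,60,120),hi=(18,170,255));go([456.2,148.4,195],np.radians(-4.3))"
```

```text
time_s: 18.1
eef_pos: [522.7, 222.8, 270.7]
ee_rot: [-0.001, 0.733, 0.68, -0.004]
force: [-0.3, 0.5, -0.8]
grip_width: 0.998
grip_force: 0.0
time_s: 18.5
eef_pos: [455.6, 148.0, 273.3]
ee_rot: [0.001, 0.733, 0.68, 0.001]
force: [0.4, 0.0, -0.5]
grip_width: 0.998
grip_force: 0.0
px [256. 208.] hsv [ 0 26 29] centre 456.6 150.8 sides [30.8 31.6] long yaw 127.4
shift [-0.001 -0.003  0.785] turn [0.004 0.    0.001] deg 0.2 pos [456.3 148.5 273.5] t 18.55
```

```bash
python3 -m crank '[[0.02,0,0.3,0,0,0,0],[0.02,0,0.6,0,0,0,0],[0.02,0,0.79,0,0,0,0],[0.02,0,0.79,0,0,0,0]]'; python3 -m crank '[[0,0,0,0,0,0,0.8],[0,0,0,0,0,0,0.8],[0,0,0,0,0,0,0.8],[0,0,0,0,0,0,0.8],[0,0,0,0,0,0,0.8],[0,0,0,0,0,0,0.8],[0,0,0,0,0,0,0.8],[0,0,0,0,0,0,0.8]]' 30; python3 -m crank '[[0,0,-0.3,0,0,0,0.8],[0,0,-0.75,0,0,0,0.8],[0,0,-0.75,0,0,0,0.8],[0,0,-0.75,0,0,0,0.8]]'; python3 -c "
from h import *
go([593.8,249.1,270],np.radians(-4.3))"
```

```text
time_s: 18.95
eef_pos: [456.3, 151.1, 192.3]
ee_rot: [-0.0, 0.732, 0.681, -0.001]
force: [1.1, -1.0, -0.5]
grip_width: 1.002
grip_force: 0.0
time_s: 19.75
eef_pos: [456.3, 150.4, 195.5]
ee_rot: [0.002, 0.733, 0.68, 0.001]
force: [-1.6, 1.6, 6.4]
grip_width: 0.364
grip_force: 29.5
time_s: 20.15
eef_pos: [455.8, 150.4, 270.3]
ee_rot: [0.002, 0.733, 0.681, 0.002]
force: [-0.3, 0.3, -0.1]
grip_width: 0.36
grip_force: 30.1
shift [1.086 1.304 0.009] turn [0.006 0.    0.002] deg 0.3 pos [455.8 150.4 270.3] t 20.15
```

```bash
python3 -m crank '[[0.3,0.4,0,0,0,0,0.8],[0.6,0.8,0,0,0,0,0.8],[0.6,0.8,0,0,0,0,0.8]]'; python3 -m crank '[[0.3,0.35,0,0,0,0,0.8],[0.48,0.5,0,0,0,0,0.8],[0.48,0.5,0.2,0,0,0,0.8],[0.48,0.5,0.4,0,0,0,0.8],[0.48,0.5,0.6,0,0,0,0.8],[0.48,0.5,0.66,0,0,0,0.8],[0.48,0.5,0.68,0,0,0,0.8],[0.48,0.5,0.68,0,0,0,0.8]]'
```

```text
time_s: 20.45
eef_pos: [543.0, 206.2, 267.8]
ee_rot: [0.001, 0.732, 0.681, 0.001]
force: [-1.3, -0.4, -1.4]
grip_width: 0.363
grip_force: 30.1
time_s: 21.25
eef_pos: [593.5, 248.3, 201.6]
ee_rot: [0.001, 0.733, 0.68, 0.0]
force: [0.3, 0.4, -0.3]
grip_width: 0.362
grip_force: 30.2
```

```bash
python3 -m crank '[[0,0,0.01,0,0,0,0.8],[0,0,0.02,0,0,0,0.8],[0,0,0.02,0,0,0,0.8]]'; python3 -m crank '[[0,0,0,0,0,0,0.55],[0,0,0,0,0,0,0.4],[0,0,0,0,0,0,0.4],[0,0,0,0,0,0,0.4]]'; python3 -m crank '[[0,0,-0.3,0,0,0,0.4],[0,0,-0.75,0,0,0,0.2],[0,0,-0.75,0,0,0,0],[0,0,-0.75,0,0,0,0]]'; python3 -c "
from h import *
im=wrect((593.8,249),z=55,lo=(5,60,100),hi=(18,190,255));show(im,'w8');go([340.2,301.7,270],np.radians(-87.7))"
```

```text
time_s: 21.55
eef_pos: [593.7, 248.5, 200.6]
ee_rot: [0.001, 0.733, 0.68, 0.001]
force: [-1.5, 0.0, 3.8]
grip_width: 0.363
grip_force: 30.5
time_s: 21.95
eef_pos: [593.6, 248.5, 199.8]
ee_rot: [0.001, 0.733, 0.68, 0.001]
force: [0.8, 0.5, 0.4]
grip_width: 0.602
grip_force: 0.0
time_s: 22.35
eef_pos: [593.5, 248.5, 275.7]
ee_rot: [0.002, 0.733, 0.681, 0.002]
force: [-0.0, 0.4, -0.2]
grip_width: 0.999
grip_force: 0.0
px [256. 139.] hsv [150  57  27] centre 598.4 303.5 sides [30.7 30.2] long yaw 85.7
shift [ 0.344 -2.563  0.039] turn [ 3.000e-03 -1.000e-03  1.855e+00] deg 83.5 pos [593.3 248.5 274.4] t 22.4
```

View pics/w8.png

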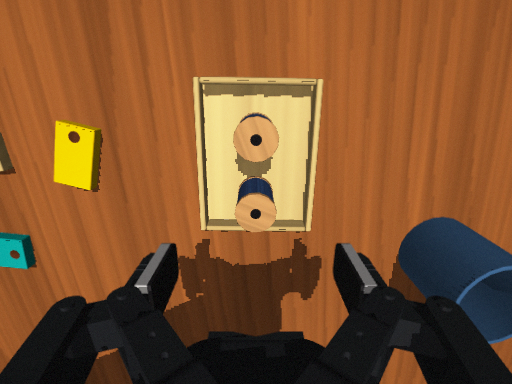

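Both spools stand upright in the tray, at (256,138) and (256,213). The small template is last.

```bash
python3 -m crank '[[0.06,-0.45,0,0,0,0,0.2],[0.12,-0.9,0,0,0,0,0.4],[0.12,-0.9,0,0,0,0,0.4]]'; python3 -m crank '[[0.06,-0.45,0,0,0,0.15,0.4],[0.12,-0.9,0,0,0,0.34,0.4],[0.12,-0.9,0,0,0,0.53,0.4],[0.12,-0.9,0,0,0,0.72,0.4],[0.12,-0.9,0,0,0,0.92,0.4],[0.12,-0.9,0,0,0,0.92,0.4]]';python3 -c "
from h import *
go([340.2,301.7,270],np.radians(-87.7)); wrect((340,302))"
```

```text
time_s: 22.7
eef_pos: [500.0, 268.1, 272.4]
ee_rot: [-0.001, 0.732, 0.681, -0.003]
force: [1.5, -0.2, 0.2]
grip_width: 0.6
grip_force: 0.0
time_s: 23.3
eef_pos: [415.8, 285.7, 273.6]
ee_rot: [0.001, 0.926, 0.377, 0.0]
force: [0.8, 1.3, -0.1]
grip_width: 0.601
grip_force: 0.0
shift [-0.429 -0.642  0.035] turn [ 0.002 -0.001  0.933] deg 42.0 pos [415.8 285.7 273.6] t 23.3
px [184. 231.] hsv [ 24 106 240] centre 341.2 304.8 sides [33.7 55.7] long yaw 179.1
```

```bash
python3 -m crank '[[-0.2,-0.33,0,0,0,0.19,0.4],[-0.4,-0.65,0,0,0,0.38,0.4],[-0.4,-0.657,0,0,0,0.57,0.4],[-0.4,-0.657,0,0,0,0.76,0.4],[-0.4,-0.657,0,0,0,0.95,0.4],[-0.4,-0.657,0,0,0,1,0.4],[-0.4,-0.657,0,0,0,1,0.4]]';python3 -c "
from h import *
im=wrect((340,302));show(im,'w9');go([341.2,304.8,175],np.radians(-90.9))"
```

```text
time_s: 24.05
eef_pos: [341.3, 304.7, 273.9]
ee_rot: [0.0, 1.0, -0.004, 0.001]
force: [-0.5, -0.2, -0.3]
grip_width: 0.602
grip_force: 0.0
px [255. 194.] hsv [ 25  98 246] centre 340.8 303.9 sides [33.3 54.9] long yaw 179.6
shift [-0.002 -0.002  0.989] turn [ 0.001 -0.003  0.011] deg 0.5 pos [341.2 304.7 273.9] t 24.1
```

View pics/w9.png

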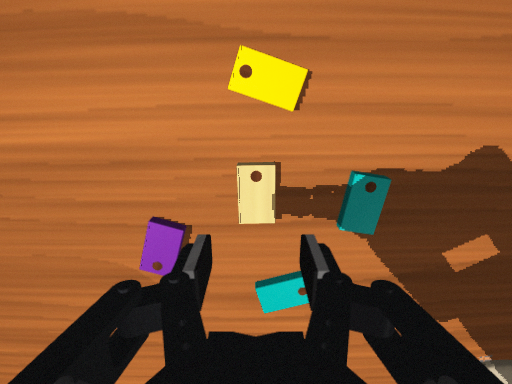

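The plain plywood piece sits at (256,193) between the fingers, well clear of the coloured ones. Descending.

```bash
python3 -m crank '[[0,0.01,0.4,0,0,0,0.4],[0,0.01,0.75,0,0,0,0.4],[0,0.01,0.96,0,0,0,0.4],[0,0.01,0.98,0,0,0,0.4],[0,0.01,0.98,0,0,0,0.4]]'; python3 -m crank '[[0,0,0,0,0,0,0.7],[0,0,0,0,0,0,0.75],[0,0,0,0,0,0,0.75],[0,0,0,0,0,0,0.75],[0,0,0,0,0,0,0.75],[0,0,0,0,0,0,0.75]]' 30; python3 -m crank '[[0,0,-0.4,0,0,0,0.75],[0,0,-0.9,0,0,0,0.75],[0,0,-1,0,0,0,0.75],[0,0,-1,0,0,0,0.75]]';python3 -c "
from h import *
print(status.sense()['joints'].round(2)); rackgo(60,110)"
```

```text
time_s: 24.6
eef_pos: [341.6, 303.8, 176.4]
ee_rot: [0.0, 1.0, -0.005, 0.001]
force: [-0.4, -0.4, 0.3]
grip_width: 0.598
grip_force: 0.0
time_s: 25.2
eef_pos: [341.8, 303.9, 177.6]
ee_rot: [-0.0, 1.0, -0.005, 0.002]
force: [-1.0, -0.0, 7.3]
grip_width: 0.39
grip_force: 30.4
time_s: 25.6
eef_pos: [341.3, 303.9, 278.1]
ee_rot: [-0.001, 1.0, -0.005, 0.003]
force: [0.2, -0.4, -0.1]
grip_width: 0.385
grip_force: 30.1
[ 0.47  0.32  1.86 -0.    0.96  2.05]
shift [ 1.498  6.061 -0.364] turn [ 0.041  0.546 -0.191] deg 26.1 pos [341.3 303.9 278.1] t 25.6
```

```bash
python3 -m crank '[[0.12,0.5,-0.1,0,0,0,0.75],[0.25,1,-0.1,0,0,0,0.75],[0.25,1,-0.1,0,0,0,0.75]]' | head -2; python3 -m crank '[[0.12,0.5,0,0,0,0,0.75],[0.25,1,0,0,0,0,0.75],[0.25,1,0,0,0,0,0.75]]'| head -2; python3 -m crank '[[0.12,0.5,-0.1,0,0,0,0.75],[0.25,1,-0.1,0,0,0,0.75],[0.25,1,-0.1,0,0,0,0.75]]'| head -2; python3 -m crank '[[0.12,0.5,0,0,0,0,0.75],[0.25,1,0,0,0,0,0.75],[0.25,1,0,0,0,0,0.75]]'| head -2;  python3 -m crank '[[0.12,0.5,-0.1,0,0,0,0.75],[0.25,1,-0.1,0,0,0,0.75],[0.25,1,-0.1,0,0,0,0.75]]'| head -2; python3 -c "
from h import *
rackgo(60,110,zt=177.6)"
```

```text
time_s: 25.9
eef_pos: [365.7, 200.0, 285.3]
time_s: 26.2
eef_pos: [389.8, 99.6, 285.5]
time_s: 26.5
eef_pos: [413.7, -0.2, 295.9]
time_s: 26.8
eef_pos: [437.6, -100.2, 295.8]
time_s: 27.1
eef_pos: [461.5, -200.2, 305.9]
shift [ 0.237  1.034 -0.1  ] turn [ 0.045  0.551 -0.194] deg 26.4 pos [ 461.5 -200.2  305.9] t 27.1
```

```bash
python3 -m crank '[[0.12,0.5,-0.1,0.01,0.14,-0.05,0.75],[0.23,1,-0.1,0.02,0.3,-0.1,0.75],[0.23,1,-0.1,0.03,0.45,-0.15,0.75],[0.23,1,-0.1,0.045,0.55,-0.194,0.75],[0.23,1,-0.1,0.045,0.55,-0.194,0.75],[0.23,1,-0.1,0.045,0.55,-0.194,0.75]]'
python3 - <<'E'
from h import *
im,d=capture("wrist"); show(im,"w10"); ci=camera_info("wrist")
rackgo(30,50,y=1.5,dx=-1,zt=177.6)
ex=np.array([np.cos(RY),np.sin(RY),0]);ey=np.array([-np.sin(RY),np.cos(RY),0])
P=[np.r_[RO,0]+x*ex+y*ey+[0,0,z] for x,z in((50,76),(-50,30)) for y in(45,-45)]
print(proj(ci,P).round(0).tolist())
E
```

```text
time_s: 27.7
eef_pos: [482.8, -296.5, 316.2]
ee_rot: [-0.017, 0.974, 0.07, 0.214]
force: [0.7, -0.4, -1.5]
grip_width: 0.385
grip_force: 30.2
shift [-0.291  0.059  0.605] turn [-0.004  0.004  0.003] deg 0.3 pos [ 482.8 -296.7  316.5] t 27.75
[[216.0, 132.0], [313.0, 132.0], [220.0, 238.0], [306.0, 238.0]]
```

View pics/w10.png

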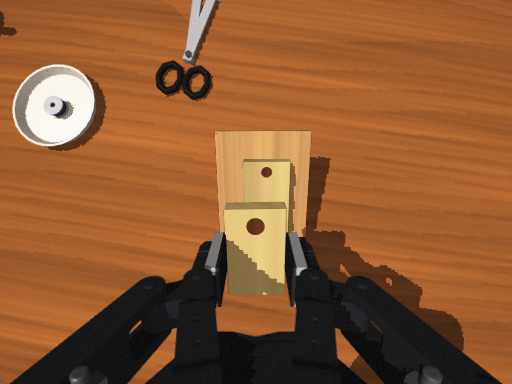

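The held piece's top face spans rows 209–294, with the large template beyond it at (267,190). Computing the held offset and the descent.

Run:
```python
from h import *
ci=camera_info("wrist")
H=held(ci,[(225,209),(286,209),(229,294),(285,294)],165.6);print(H.round(1).tolist());dx=H[:,0].mean()
for h in(40,12): rackgo(30,h,y=0,dx=dx,zt=177.6)
```

```text
[[25.7, -16.1, 165.6], [25.7, 16.1, 165.6], [-29.3, -15.8, 165.6], [-29.2, 17.6, 165.6]]
shift [-0.283  0.075  0.705] turn [-0.004  0.004  0.003] deg 0.3 pos [ 482.8 -296.7  316.5] t 27.75
shift [-0.282  0.076  0.985] turn [-0.004  0.004  0.003] deg 0.3 pos [ 482.8 -296.7  316.5] t 27.75
```

```bash
python3 -m crank '[[-0.15,0.04,0.1,0,0,0,0.75],[-0.28,0.075,0.2,0,0,0,0.75],[-0.28,0.075,0.5,0,0,0,0.75],[-0.28,0.075,0.75,0,0,0,0.75],[-0.28,0.075,0.88,0,0,0,0.75],[-0.28,0.075,0.9,0,0,0,0.75],[-0.28,0.075,0.9,0,0,0,0.75]]'; python3 -c "
from h import *
rackgo(30,12,y=0,dx=-1.8,zt=177.6)"
```

```text
time_s: 28.45
eef_pos: [496.3, -302.8, 223.7]
ee_rot: [-0.016, 0.974, 0.071, 0.215]
force: [0.7, -0.5, 0.1]
grip_width: 0.386
grip_force: 34.5
shift [-0.006 -0.007  0.089] turn [-0.003  0.002  0.004] deg 0.2 pos [ 496.3 -302.8  223.7] t 28.45
```

```bash
python3 -m crank '[[-0.005,0,0.04,0,0,0,0.75],[-0.005,0,0.06,0,0,0,0.75],[-0.005,0,0.07,0,0,0,0.75],[-0.005,0,0.07,0,0,0,0.75]]'; python3 -m crank '[[0,0,0.01,0,0,0,0.75],[0,0,0.02,0,0,0,0.75],[0,0,0.02,0,0,0,0.75]]'
```

```text
time_s: 28.85
eef_pos: [498.8, -302.7, 218.4]
ee_rot: [-0.016, 0.974, 0.071, 0.216]
force: [-3.2, 3.3, 9.8]
grip_width: 0.385
grip_force: 37.8
time_s: 29.15
eef_pos: [499.7, -303.1, 217.2]
ee_rot: [-0.015, 0.974, 0.07, 0.217]
force: [-5.5, 0.2, 13.2]
grip_width: 0.385
grip_force: 38.3
```

```bash
python3 -m crank '[[0,0,-0.01,0,0,0,0.65],[0,0,-0.01,0,0,0,0.4],[0,0,-0.01,0,0,0,0.4],[0,0,-0.01,0,0,0,0.4],[0,0,-0.01,0,0,0,0.4]]'; python3 -m crank '[[0,0,-0.3,0,0,0,0.3],[0,0,-0.7,0,0,0,0],[0,0,-1,0,0,0,0],[0,0,-1,0,0,0,0],[0,0,-1,0,0,0,0]]'
python3 - <<'E'
from h import *
im,d=capture("wrist"); show(im,"w11"); ci=camera_info("wrist"); np.save("w11d.npy",d)
ex=np.array([np.cos(RY),np.sin(RY),0]);ey=np.array([-np.sin(RY),np.cos(RY),0]);b=np.radians(25)
n=-np.sin(b)*ex+[0,0,np.cos(b)];u=np.cos(b)*ex+[0,0,np.sin(b)];O=np.r_[RO,30]-50*ex
for L,W,h,s in((84,44,12,44),(56,34,24,30)): print(proj(ci,[O+(s+k*L/2)*u+j*W/2*ey+h*n for k in(1,-1) for j in(1,-1)]).round(0).tolist())
print(proj(ci,[O+45*ey,O-45*ey,O+110*u+45*ey,O+110*u-45*ey]).round(0).tolist())
E
```

```text
time_s: 29.65
eef_pos: [498.8, -302.8, 215.8]
ee_rot: [-0.016, 0.974, 0.07, 0.215]
force: [0.3, 0.4, 0.1]
grip_width: 0.599
grip_force: 0.0
time_s: 30.15
eef_pos: [457.0, -309.1, 306.8]
ee_rot: [-0.016, 0.974, 0.07, 0.215]
force: [0.1, 0.4, -0.6]
grip_width: 1.001
grip_force: 0.0
[[230.0, 128.0], [280.0, 128.0], [232.0, 216.0], [277.0, 216.0]]
[[236.0, 162.0], [274.0, 163.0], [237.0, 221.0], [273.0, 221.0]]
[[211.0, 212.0], [299.0, 213.0], [205.0, 100.0], [305.0, 100.0]]
```

View pics/w11.png

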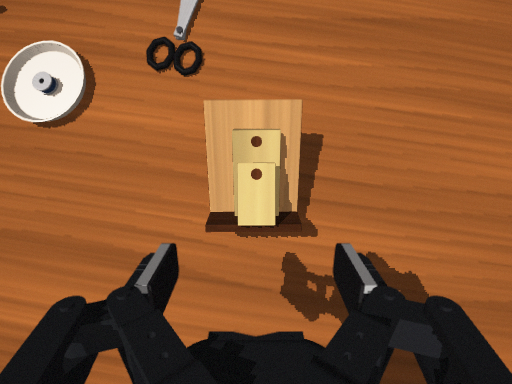

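Small template sits on the large one at (256,195), with its low edge at row 226, right at the stop. Checking flatness from the depth image.

Run:
```python
from h import *
ci=camera_info("wrist");d=np.load("w11d.npy")
ex=np.array([np.cos(RY),np.sin(RY),0]);ey=np.array([-np.sin(RY),np.cos(RY),0]);b=np.radians(25)
n=-np.sin(b)*ex+[0,0,np.cos(b)];u=np.cos(b)*ex+[0,0,np.sin(b)];O=np.r_[RO,30]-50*ex
def fit(name,x0,x1,y0,y1):
    px=[(x,y) for y in range(y0,y1) for x in range(x0,x1)];P=depthpts(ci,px,d)-O;S,Y,H=P@u,P@ey,P@n
    c=np.linalg.lstsq(np.c_[S,Y,np.ones(len(S))],H,rcond=None)[0];print(name,"tilt rel",np.degrees(c[:2]).round(2),"h",H.mean().round(1))
fit("board",212,228,105,200);fit("large",238,276,133,158);fit("small",240,272,170,222)
for y in range(158,236,3): p=(depthpts(ci,[(248,y)],d)-O)[0];print(y,(p@u).round(1),(p@n).round(1),end="; ")
print()
for x in range(228,286,2): p=(depthpts(ci,[(x,200)],d)-O)[0];print(x,(p@ey).round(1),(p@n).round(1),end="; ")
```

```text
board tilt rel [   0.47 -110.  ] h -0.7
large tilt rel [27.45  0.47] h 10.2
small tilt rel [ 6.34 -0.32] h 30.5
158 58.9 10.0; 161 56.1 10.2; 164 56.0 21.4; 167 53.4 21.9; 170 51.0 23.2; 173 48.4 23.5; 176 45.7 23.9; 179 43.4 25.3; 182 40.8 25.9; 185 38.2 26.4; 188 36.1 28.5; 191 33.1 28.1; 194 30.9 29.8; 197 28.5 31.0; 200 25.2 29.7; 203 22.9 31.2; 206 20.6 32.6; 209 18.0 33.2; 212 15.2 33.4; 215 13.0 35.0; 218 10.0 34.9; 221 7.7 36.2; 224 4.7 36.0; 227 -2.4 28.0; 230 -5.3 28.4; 233 -33.5 -18.8; 
228 27.4 -1.4; 230 25.4 -2.0; 232 23.3 -1.5; 234 20.2 11.4; 236 18.4 9.2; 238 15.0 30.3; 240 13.2 30.7; 242 11.4 31.1; 244 9.7 30.5; 246 7.9 30.2; 248 6.1 29.7; 250 4.4 29.8; 252 2.6 30.9; 254 0.8 30.3; 256 -1.0 30.5; 258 -2.8 30.0; 260 -4.5 30.1; 262 -6.3 31.8; 264 -8.1 30.8; 266 -9.8 32.0; 268 -11.6 30.6; 270 -13.4 30.3; 272 -15.2 29.9; 274 -16.9 30.7; 276 -20.3 9.9; 278 -22.3 9.3; 280 -25.3 -2.0; 282 -27.5 -3.2; 284 -29.5 -2.7;
```

The scan shows the small template is not flat. It is pitched about 16° relative to the board: the low end's lower edge is hung on the stop face about 13 mm above the large template, and the high end rests on the large one. I'll regrasp it at that tilt, lift it, level it and place it further up the slope.

```bash
python3 -c "
from h import *
rackgo(26.5,18,y=-0.8,zt=257,tilt=9)
rackgo(26.5,18,y=-0.8,zt=177,tilt=9)"
```

```text
shift [ 0.662 -0.002  0.248] turn [-0.003 -0.353  0.003] deg 15.9 pos [ 457.1 -308.9  306. ] t 30.2
shift [ 4.420e-01 -1.000e-03  1.017e+00] turn [-0.003 -0.353  0.003] deg 15.9 pos [ 457.1 -308.9  306. ] t 30.2
```

```bash
python3 -m crank '[[0.3,0,0.1,0,-0.15,0,0.4],[0.66,0,0.2,0,-0.3,0,0.4],[0.66,0,0.25,0,-0.353,0,0.4],[0.66,0,0.25,0,-0.353,0,0.4],[0.66,0,0.25,0,-0.353,0,0.4]]'; python3 -c "
from h import *
rackgo(26.5,18,y=-0.8,zt=177,tilt=9)
ci=camera_info('wrist');im,d=capture('wrist');hsv=cv2.cvtColor(im,cv2.COLOR_RGB2HSV)
ex=np.array([np.cos(RY),np.sin(RY),0]);ey=np.array([-np.sin(RY),np.cos(RY),0]);b=np.radians(25)
n=-np.sin(b)*ex+[0,0,np.cos(b)];u=np.cos(b)*ex+[0,0,np.sin(b)];O=np.r_[RO,30]-50*ex
for y in range(100,300,6): p=(depthpts(ci,[(248,y)],d)-O)[0];print(y,(p@u).round(1),(p@n).round(1),end='; ')
"
```

```text
time_s: 30.7
eef_pos: [526.6, -298.8, 310.6]
ee_rot: [-0.007, 0.994, 0.072, 0.079]
force: [0.1, -0.8, -0.1]
grip_width: 0.599
grip_force: 0.0
shift [0.002 0.001 0.793] turn [-0.004 -0.001  0.003] deg 0.2 pos [ 526.6 -298.8  310.6] t 30.7
100 103.7 -1.4; 106 99.2 -0.9; 112 94.0 -2.1; 118 89.6 -0.8; 124 85.1 0.6; 130 84.2 10.8; 136 78.9 10.2; 142 73.5 9.6; 148 69.3 11.8; 154 63.4 10.8; 160 57.5 10.1; 166 56.9 19.0; 172 53.1 22.0; 178 49.1 24.6; 184 44.1 25.9; 190 38.8 26.8; 196 35.2 30.2; 202 29.5 30.8; 208 24.0 31.8; 214 19.4 34.1; 220 14.1 35.5; 226 7.9 36.2; 232 -7.3 27.6; 238 -52.4 -10.0; 244 -58.6 -6.9; 250 -64.8 -3.6; 256 -71.8 -1.0; 262 -77.5 2.8; 268 -85.0 5.2; 274 -91.4 8.5; 280 -98.4 11.6; 286 -105.5 14.5; 292 -111.8 18.2; 298 -118.9 21.4;
```

Confirmed. The large template lies flat with its ends at s of about 2 and 86, and the small one is pitched 16°. Regrasping.

```bash
python3 -m crank '[[0,0,0.3,0,0,0,0.4],[0,0,0.6,0,0,0,0.4],[0,0,0.75,0,0,0,0.4],[0,0,0.79,0,0,0,0.4],[0,0,0.79,0,0,0,0.4]]'; python3 -m crank '[[0,0,0,0,0,0,0.6],[0,0,0,0,0,0,0.75],[0,0,0,0,0,0,0.75],[0,0,0,0,0,0,0.75],[0,0,0,0,0,0,0.75],[0,0,0,0,0,0,0.75],[0,0,0,0,0,0,0.75]]' 30;  python3 -m crank '[[0.02,0,-0.1,0,0,0,0.75],[0.06,0,-0.4,0,0,0,0.75],[0.06,0,-0.7,0,0,0,0.75],[0.06,0,-0.7,0,0,0,0.75]]'; python3 -c "
from h import *
rackgo(45,70,y=0,zt=177,tilt=25)"
```

```text
time_s: 31.25
eef_pos: [539.0, -297.4, 234.3]
ee_rot: [-0.006, 0.994, 0.072, 0.079]
force: [0.1, -0.6, -0.1]
grip_width: 0.599
grip_force: 0.0
time_s: 31.95
eef_pos: [539.2, -297.4, 235.0]
ee_rot: [-0.005, 0.994, 0.072, 0.08]
force: [-1.5, -0.9, 6.5]
grip_width: 0.384
grip_force: 32.0
time_s: 32.35
eef_pos: [534.2, -298.2, 308.6]
ee_rot: [-0.004, 0.994, 0.072, 0.081]
force: [1.0, -0.1, -0.8]
grip_width: 0.388
grip_force: 31.3
shift [-0.524 -0.018  0.276] turn [0.005 0.348 0.005] deg 15.7 pos [ 534.2 -298.2  308.6] t 32.35
```

```bash
python3 -m crank '[[-0.2,-0.01,0,0,0.1,0,0.75],[-0.45,-0.018,0,0,0.25,0,0.75],[-0.52,-0.018,0,0,0.35,0,0.75],[-0.52,-0.018,0,0,0.35,0,0.75],[-0.52,-0.018,0,0,0.35,0,0.75]]'
python3 - <<'E'
from h import *
im,d=capture("wrist"); show(im,"w12"); ci=camera_info("wrist");np.save("w12d.npy",d)
r=rot();e=status.sense()["eef_pos"]
P=r.inv().apply(depthpts(ci,[(248,y) for y in range(190,310,4)],d)-e)
for y,p in zip(range(190,310,4),P): print(y,p[[0,2]].round(1),end="; ")
E
```

```text
time_s: 32.85
eef_pos: [483.1, -303.5, 295.8]
ee_rot: [-0.016, 0.974, 0.07, 0.213]
force: [-0.9, -0.1, -0.6]
grip_width: 0.385
grip_force: 31.3
190 [  4.3 258.9]; 194 [  0.4 259.3]; 198 [ 28. 176.]; 202 [ 27.8 170.4]; 206 [ 26.6 167.6]; 210 [ 24.2 167.9]; 214 [ 21.6 168.3]; 218 [ 19.8 167. ]; 222 [ 17.3 167.3]; 226 [ 14.7 167.7]; 230 [ 12.3 167.6]; 234 [ 10.  167.3]; 238 [  7.3 167.7]; 242 [  5.3 166.7]; 246 [  2.6 167. ]; 250 [ -0.4 167.7]; 254 [ -2.4 166.7]; 258 [ -5.  166.7]; 262 [ -7.9 167. ]; 266 [-10.9 167.5]; 270 [-13.6 167.4]; 274 [-16.6 167.8]; 278 [-18.2 166.2]; 282 [-20.9 166. ]; 286 [-23.7 165.9]; 290 [-113.5  273.2]; 294 [-117.7  272. ]; 298 [-122.1  270.9]; 302 [-125.8  269. ]; 306 [-129.4  267. ];
```

View pics/w12.png

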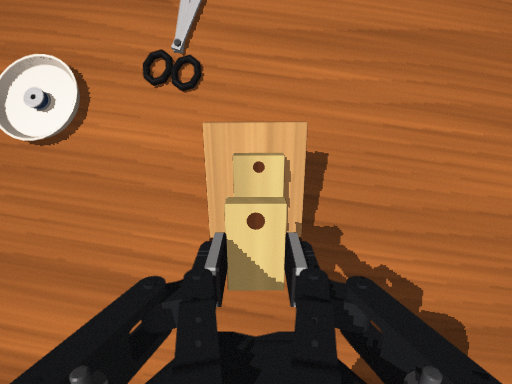

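The piece is held level now, top face at rows 205–288 with tilt about 1°. Placing it at s = 32 mm, leaving 4 mm to the stop.

```bash
python3 -c "
from h import *
rackgo(32,18,y=-0.5,dx=0.5,zt=179.2)"
```

```text
shift [-0.194  0.011  0.723] turn [-0.003  0.006  0.003] deg 0.3 pos [ 483.4 -303.4  295.9] t 32.9
```

```bash
python3 -m crank '[[-0.1,0.01,0.1,0,0,0,0.75],[-0.19,0.01,0.3,0,0,0,0.75],[-0.19,0.01,0.55,0,0,0,0.75],[-0.19,0.01,0.7,0,0,0,0.75],[-0.19,0.01,0.72,0,0,0,0.75],[-0.19,0.01,0.72,0,0,0,0.75]]'; python3 -c "
from h import *
rackgo(32,11.5,y=-0.5,dx=0.5,zt=179.2)"
```

```text
time_s: 33.5
eef_pos: [496.1, -302.5, 222.3]
ee_rot: [-0.016, 0.974, 0.071, 0.214]
force: [0.2, -0.1, -0.2]
grip_width: 0.388
grip_force: 31.3
shift [-0.001  0.002  0.067] turn [-0.003  0.005  0.003] deg 0.3 pos [ 496.1 -302.5  222.3] t 33.5
```

```bash
python3 -m crank '[[0.015,0,0.02,0,0,0,0.75],[0.015,0,0.04,0,0,0,0.75],[0.015,0,0.05,0,0,0,0.75],[0.015,0,0.05,0,0,0,0.75]]'; python3 -c "
from h import *
ci=camera_info('wrist');im,d=capture('wrist');r=rot();e=status.sense()['eef_pos']
rackgo(33.5,11.5,y=-0.5,dx=0.5,zt=179.2)
for x in (240,256,270):
  P=r.inv().apply(depthpts(ci,[(x,y) for y in range(206,286,8)],d)-e);print(np.polyfit(P[:,0],P[:,2],1).round(3))"
```

```text
time_s: 33.9
eef_pos: [499.3, -302.1, 218.7]
ee_rot: [-0.016, 0.974, 0.07, 0.214]
force: [-0.1, -0.4, 0.1]
grip_width: 0.384
grip_force: 31.3
shift [-0.001  0.001  0.021] turn [-0.002  0.004  0.003] deg 0.2 pos [ 499.3 -302.1  218.7] t 33.95
[1.00000e-02 1.67459e+02]
[ -1.27  170.302]
[2.30000e-02 1.67354e+02]
```

No contact yet and the piece is still level (the middle column reads the dot and the large template). Going down the last 2–3 mm.

```bash
python3 -m crank '[[0,0,0.01,0,0,0,0.75],[0,0,0.02,0,0,0,0.75],[0,0,0.025,0,0,0,0.75],[0,0,0.025,0,0,0,0.75]]'; python3 -c "
from h import *
ci=camera_info('wrist');im,d=capture('wrist');r=rot();e=status.sense()['eef_pos']
rackgo(33.5,11.5,y=-0.5,dx=0.5,zt=179.2)
for x in (240,270):
  P=r.inv().apply(depthpts(ci,[(x,y) for y in range(206,286,8)],d)-e);print(np.polyfit(P[:,0],P[:,2],1).round(3))"
```

```text
time_s: 34.35
eef_pos: [500.3, -301.9, 216.2]
ee_rot: [-0.016, 0.974, 0.07, 0.214]
force: [-1.1, 1.0, 0.2]
grip_width: 0.388
grip_force: 31.4
shift [-0.     0.001 -0.006] turn [-0.002  0.004  0.003] deg 0.3 pos [ 500.3 -301.9  216.3] t 34.4
[1.30000e-02 1.67324e+02]
[2.60000e-02 1.67019e+02]
```

```bash
python3 -m crank '[[0,0,0.01,0,0,0,0.75],[0,0,0.01,0,0,0,0.75],[0,0,0.01,0,0,0,0.75]]';python3 -m crank '[[0,0,0.01,0,0,0,0.75],[0,0,0.01,0,0,0,0.75],[0,0,0.01,0,0,0,0.75]]'
```

```text
time_s: 34.7
eef_pos: [500.6, -302.0, 215.8]
ee_rot: [-0.016, 0.974, 0.07, 0.214]
force: [-5.9, 0.6, 5.7]
grip_width: 0.383
grip_force: 32.2
time_s: 35.0
eef_pos: [500.6, -302.0, 215.7]
ee_rot: [-0.016, 0.974, 0.071, 0.214]
force: [-16.1, 2.7, 17.6]
grip_width: 0.389
grip_force: 33.5
```

```bash
python3 -m crank '[[0,0,-0.01,0,0,0,0.75],[0,0,-0.01,0,0,0,0.65],[0,0,-0.01,0,0,0,0.5],[0,0,-0.01,0,0,0,0.4],[0,0,-0.01,0,0,0,0.4]]'; python3 -m crank '[[0,0,-0.3,0,0,0,0.3],[0,0,-0.7,0,0,0,0],[0,0,-1,0,0,0,0],[0,0,-1,0,0,0,0],[0,0,-1,0,0,0,0]]'
python3 - <<'E'
from h import *
im,d=capture("wrist"); show(im,"w13"); ci=camera_info("wrist")
ex=np.array([np.cos(RY),np.sin(RY),0]);ey=np.array([-np.sin(RY),np.cos(RY),0]);b=np.radians(25)
n=-np.sin(b)*ex+[0,0,np.cos(b)];u=np.cos(b)*ex+[0,0,np.sin(b)];O=np.r_[RO,30]-50*ex
for y in range(96,240,4): p=(depthpts(ci,[(248,y)],d)-O)[0];print(y,(p@u).round(1),(p@n).round(1),end="; ")
print()
for x in range(200,310,3): p=(depthpts(ci,[(x,190)],d)-O)[0];print(x,(p@ey).round(1),(p@n).round(1),end="; ")
E
```

```text
time_s: 35.5
eef_pos: [500.8, -301.8, 215.1]
ee_rot: [-0.016, 0.974, 0.07, 0.214]
force: [-0.1, -0.6, 0.4]
grip_width: 0.599
grip_force: 0.0
time_s: 36.0
eef_pos: [459.2, -308.0, 306.2]
ee_rot: [-0.016, 0.974, 0.07, 0.214]
force: [0.2, -0.3, -0.9]
grip_width: 0.997
grip_force: 0.0
96 114.1 -88.7; 100 109.5 -86.2; 104 107.5 -1.9; 108 104.0 -2.9; 112 100.5 -2.4; 116 97.0 -1.4; 120 93.4 -1.8; 124 89.6 -3.7; 128 86.1 -2.9; 132 83.9 9.3; 136 80.5 10.2; 140 76.8 9.1; 144 73.4 10.1; 148 69.4 8.2; 152 66.1 10.0; 156 62.2 9.1; 160 60.0 15.7; 164 57.9 22.0; 168 53.9 20.8; 172 50.5 21.8; 176 46.6 20.9; 180 43.0 21.2; 184 39.5 22.0; 188 35.7 22.1; 192 31.6 21.2; 196 27.5 20.7; 200 24.0 21.7; 204 20.2 22.2; 208 16.3 22.2; 212 12.3 22.3; 216 8.1 22.1; 220 0.7 15.2; 224 0.8 24.1; 228 -1.5 27.8; 232 -5.3 28.3; 236 -34.9 -18.2; 
200 64.2 -41.5; 203 60.5 -40.1; 206 57.3 -41.3; 209 46.7 -1.9; 212 43.8 -2.3; 215 40.8 -2.9; 218 37.6 -1.0; 221 34.7 -1.9; 224 31.8 -2.6; 227 28.8 -2.5; 230 25.8 -3.1; 233 22.7 -2.0; 236 18.9 9.2; 239 15.2 21.3; 242 12.5 21.9; 245 9.8 20.9; 248 7.1 21.1; 251 4.3 22.9; 254 1.6 22.3; 257 -1.1 22.1; 260 -3.8 22.6; 263 -6.5 21.8; 266 -9.2 21.4; 269 -11.9 22.2; 272 -14.6 21.5; 275 -18.3 9.1; 278 -21.1 9.6; 281 -25.1 -2.3; 284 -28.1 -2.7; 287 -31.1 -2.7; 290 -34.1 -3.0; 293 -37.2 -3.2; 296 -40.0 -2.3; 299 -49.4 -40.6; 302 -53.1 -42.3; 305 -56.3 -40.7; 308 -59.7 -40.5;
```

View pics/w13.png

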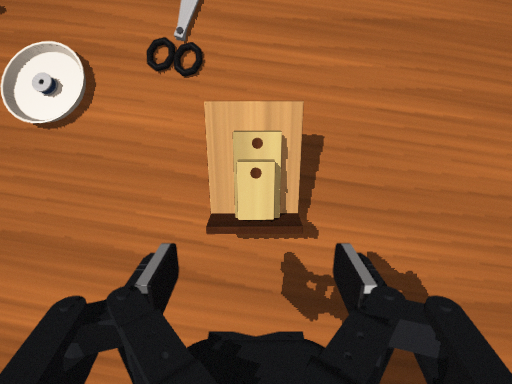

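Both templates are now flat: the height above the board is constant at about 9–10 mm and about 22 mm. They are straight, within 3 mm of centre, and their low ends are about 1–5 mm from the stop. Handing in.

```bash
python3 -c "
from rig import ticket
print(ticket.finish_job())"
```

```text
the job is handed in; nothing more can be done
None
```

I handed the job in at about 36 s and got no verdict back: both spools are upright in the tray, the bobbin is flat in the dish, both templates are stacked flat by the rack's stop (the small one needed a second placing after hanging on the stop), and I never touched the scissors, the mug or the coloured look-alikes.

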